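# Stock the canape serving station

### The job

Stock the serving station: put each of the two piles of wooden boards into a bay of its own in the metal tray, one end tucked under the lip and the pile lowered until its boards lie flat on the bay floor, and stand every seasoning container on the table to the left of the tray (spice jars, salt shaker and tea tin, as many as there are) upright on the narrow raised ledge. Leave the tray standing flat on the worktop; it may get bumped while you work.

Things in the scene. Friction and masses are not known exactly. Their poses are not given: they have to be found in the camera images.
- tray: dark steel two-bay board tray, 116 mm (x) by 185 mm (y), 41 mm tall, about 1.4 kg, loose on the worktop (can be pushed); origin at the centre of its underside. x points from the tall lipped end (facing the robot) to the low end. Between x = -32 and +34 mm the bays have no side walls and the base under each is 50 mm wide, so fingers may reach down beside a pile there
- bay_1 (a point): centre of the floor of the +y bay, 5 mm above the tray's underside, axes as the tray's; inside 108 mm (x) by 65 mm (y). The lip on its -x wall reaches 12 mm into the bay, underside 32 mm above the floor, top 36: only 96 mm is open above, so a board's -x end goes under the lip first, tilted, +x end raised. +x wall 16 mm high. Side walls at the corners only: 32 mm high at -x, 16 at +x
- bay_2 (a point): the same for the bay on the tray's -y side (112 mm from bay_1)
- ledge: narrow raised steel ledge fixed to the worktop, a board 52 mm wide (x), 300 mm long (y) on two thin legs, top 80 mm above the worktop; origin on the worktop under its centre
- ledge_top (a point): centre of the ledge's top face, axes as the ledge's
- board_a1_mid (a point): centre of a light wooden canape board, 100 mm (x) by 60 mm (y) by 8 mm thick (z), 40 g, no band or glue; at the start it is board 1 from below in pile A
- board_a2_mid (a point): centre of a light wooden canape board, 100 mm (x) by 60 mm (y) by 8 mm thick (z), 40 g, no band or glue; at the start it is board 2 from below in pile A
- board_a3_mid (a point): centre of a light wooden canape board, 100 mm (x) by 60 mm (y) by 8 mm thick (z), 40 g, no band or glue; at the start it is board 3 from below in pile A (may be absent: a pile has two or three boards)
- board_b1_mid (a point): centre of a light wooden canape board, 100 mm (x) by 60 mm (y) by 8 mm thick (z), 40 g, no band or glue; at the start it is board 1 from below in pile B
- board_b2_mid (a point): centre of a light wooden canape board, 100 mm (x) by 60 mm (y) by 8 mm thick (z), 40 g, no band or glue; at the start it is board 2 from below in pile B
- board_b3_mid (a point): centre of a light wooden canape board, 100 mm (x) by 60 mm (y) by 8 mm thick (z), 40 g, no band or glue; at the start it is board 3 from below in pile B (may be absent: a pile has two or three boards)
- spice_1_mid (a point): glass spice jar with a red cap, round, 45 mm across and 106 mm tall, loose, upright at the start; this point is at its centre half-way up (may be absent)
- spice_2_mid (a point): glass spice jar with a dark cap, round, 44 mm across and 105 mm tall, loose, upright at the start; this point is at its centre half-way up (may be absent)
- salt_shaker_mid (a point): salt shaker, round, 44 mm across and 90 mm tall, loose, upright at the start; this point is at its centre half-way up (may be absent)
- tea_tin_mid (a point): dark brown tea tin, upright rectangular box 36 mm (its x) by 51 mm (its y) and 86 mm tall, loose, upright at the start; this point is at its centre half-way up (may be absent)
Things that resemble listed ones, but are neither listed nor needed, are in the scene too. Leave any purple look-alike of the part that bears tea_tin_mid alone.

How it is judged:
By the outcome, as a careful person would: the job done as asked, in the order asked, and still so for the second after the job is handed in, with the robot touching nothing.
Of spice_1, spice_2, salt_shaker, tea_tin only 3 to 4 are there at a start; the rules pass over those that are not, and their reading is None.
Of board_a3, board_b3 only 1 to 2 are there at a start; the rules pass over those that are not, and their reading is None.
At some moment in a run one of tray may be knocked a few centimetres aside while the robot is not near it.
It also fails if it takes over 208 s, if anything falls off the work surface, if the arm or the gripper's body presses on something with over 40 N, if the wrist force passes 120 N, or if a joint passes its speed limit or range.

### The arm

A 7-joint arm with a two-finger parallel gripper is mounted at the origin on a cart in front of the work surface, level with it; the furniture and walls round the work are solid. World frame = base frame: x ahead of the robot, y to its left, z up, the work surface at z = 0. Lengths are in m, angles in degrees, forces in N, time in s.
With the tool pointing down it reaches from about 0.425 to 0.875 m from the base axis. Payload 4.7 kg.
Tool frame: the origin (TCP) lies midway between the tips of the shut fingers; the grasp point (between the pads) lies 19 mm behind it (env.grip_depth is the distance from the TCP to the grasp point, in m); z points along the fingers, y is the line along which they close (so a half turn about z gives the same grasp; the last joint's range is limited). The gripper opens to 87 mm and grips with 3 to 60 N. Pads are 19 mm wide; open, the fingers measure 117 mm over their backs; the gripper's body (75 mm by 190 mm) begins 51 mm behind the grasp point.
Start: joints at [76.839, 18.392, -4.016, 83.108, 1.295, 78.541, -3.26], TCP at [0.157, -0.631, 0.223] pointing down, gripper open.
Joint ranges: [-163.93, 163.93], [-17.29, 119.83], [-79.2, 71.16], [3.27, 140.29], [-89.18, 269.18], [5.43, 117.66], [-154.24, 154.24]. Speed limits (degrees/s): [147.25, 147.25, 180, 180, 180, 180, 180].

### API

Orientations are given as [roll, pitch, yaw] about the fixed x, y, z axes, in that order (R = Rz(yaw) Ry(pitch) Rx(roll)).
In Python, from cell import get_obs, optics, env, nets gives the robot as it stands.
- The arm moves only by the shell command python3 -m creep 'ROWS' [FORCE]. ROWS is JSON, a list of rows, each an object of numbers: "wx", "wy", "wz": the turn, a rotation vector about the tool's x, y, z in degrees; "tx", "ty", "tz": the shift along the tool's x, y, z in mm; "gripper": the opening, from -1 (shut) to 1 (fully open). A call has 1 to 5 rows; each row is the pose to reach, as a shift and turn from the pose commanded when the call began, along the tool's axes at that moment; what a row does not reach only later rows make up. A row lasts 1/12 s, in which the tool goes at most 41.7 mm and 7.16 degrees, less where a joint would pass 70% of its speed; a pose out of reach is approached as far as the arm can. A call with a gripper value outside its range is refused whole. The fingers move at their own pace and stop on an object; FORCE is the grip in N (left out, the last holds). Time passes only in rows, so rows that repeat a pose let the fingers close. It gives the time, the measured TCP pose, the force, the opening and the grip force at its end, in the units of the state.
- get_obs(): the state, without advancing time (a new reading comes with each control period).
- optics.read_camera(name): name is "scene" or "top"; returns (picture, depth): 480x640x3 uint8, red, green, blue; 480x640 float32, m along the optical axis (not along the pixel's ray), 0 where there is no reading.
- optics.camera_info(name): a dict with "fovy" (degrees; the focal length in pixels is half the picture's height over the tangent of half this angle, whatever the lens; pixels are square), "cx", "cy" (the principal point, pixels), "R" (3x3) and "t" (3): a world point X has camera coordinates R X + t. Camera axes: x right, y down, z forward; pixel columns grow to the right and rows downward; lengths in m; the calibration is good to about 2 mm. A picture is of the moment at which its call begins. camera_info takes no time and is no camera call.
- env.sign_off(): hands the job in; it is judged then, once.
Trained networks look in the newest picture that a camera, given by its name, has taken for a name from the list of things; names that differ only in an ending like _2 or _b are one class to them, and where a whole thing is asked for, a point or a joint stands for the part that bears it (a point fixed in the world has none). Each returns a list of dicts, best first, with "confidence" (0 to 1); they miss things now and then, are a little off and sometimes report something else, mostly with a low value. They report only what shows in the picture. A call takes as long as a camera call. They do not tell look-alikes from the thing itself.
- nets.look_for(query, camera): "point" ([x, y, z] in m, in world coordinates, good to about 4 mm: the middle of the surface that is visible of it).
- nets.place_of(query, camera): "point" ([x, y, z] in m, in world coordinates, good to about 4 mm: a listed point, or the origin of a listed thing).
The state is a dict: "time_s": time; "qpos": joint angles; "joint_velocities": joint speeds; "effort": joint torques, N m; "tool_pos": TCP position; "tool_rot": TCP orientation; "force": force on the tool from outside, world axes, zero at the start; "wrist_torque": the same for the moment, N m; "grip_width": finger opening in m; "grasp_force": force on a finger pad.
Only numpy, scipy, OpenCV 4.12 (cv2) and the standard library are available. Lean on these libraries where they do the work, as an engineer would, in place of code of your own. Each camera call takes 0.05 s, during which the arm holds its last target. There are 200 camera calls.

## Working session

There is one attempt and no reset: what is moved stays moved. The work goes in short steps, Python scripts to look and compute and a shell command to move; the robot and the scene stay as the last step left them, time stands still between calls to the robot, and variables do not carry over. Pictures are saved under pics/ and viewed, at most 16 in all, crops included, and the job is handed in when it is done.

```bash
ls; mkdir -p pics
python3 - <<'E'
from cell import get_obs, optics, env, nets
import cv2
for c in("top","scene"):
    p,d=optics.read_camera(c); cv2.imwrite(f"pics/{c}0.png",p[:,:,::-1])
    i=optics.camera_info(c); print(c,i)
    for q in ["tray","bay_1","bay_2","ledge_top","board_a1_mid","board_a2_mid","board_b1_mid","board_b2_mid","spice_1_mid","salt_shaker_mid","tea_tin_mid"]:
        r=nets.place_of(q,c); print(q,[([round(float(v),3) for v in x["point"]],round(x["confidence"],2)) for x in r][:7])
o=get_obs();print(o)
E
```

```text
pics
top {'fovy': 56.131204667341926, 'cx': 310.91341793140504, 'cy': 241.8700967285878, 'R': array([[ 0.00255651, -0.9999777 ,  0.00616899],
       [-0.99606806, -0.00309271, -0.08853731],
       [ 0.08855442, -0.00591839, -0.99605376]]), 't': array([0.00350131, 0.52948736, 1.26712633])}
tray [([0.505, 0.031, -0.001], 0.87)]
bay_1 [([0.507, 0.084, 0.007], 0.93), ([0.489, -0.025, 0.006], 0.82)]
bay_2 [([0.507, 0.084, 0.007], 0.93), ([0.489, -0.025, 0.006], 0.82)]
ledge_top [([0.65, -0.118, 0.078], 0.9)]
board_a1_mid []
board_a2_mid [([0.478, -0.226, 0.01], 0.67)]
board_b1_mid []
board_b2_mid [([0.478, -0.373, 0.004], 0.47)]
spice_1_mid [([0.473, 0.364, 0.056], 0.83)]
salt_shaker_mid []
tea_tin_mid [([0.472, 0.262, 0.043], 0.67)]
scene {'fovy': 47.81820313479589, 'cx': 320.9357369080007, 'cy': 237.9026289571673, 'R': array([[-0.69034435, -0.7234333 ,  0.0083032 ],
       [-0.37215828,  0.34524755, -0.8615697 ],
       [ 0.62042155, -0.59786987, -0.50757139]]), 't': array([0.34687423, 0.27105158, 0.93081207])}
tray [([0.5, 0.025, -0.001], 0.62), ([0.474, -0.226, 0.014], 0.57)]
bay_1 [(
[... 496 characters left out ...]
me_s': 1.2, 'qpos': array([76.84007114, 18.39357364, -4.01580172, 83.10765272,  1.29507585,
       78.54254601, -3.26002985]), 'joint_velocities': array([ 0.01328563, -0.01351986, -0.06503012,  0.05050421,  0.00459876,
        0.0624091 ,  0.03685589]), 'effort': array([-3.41332952e-04, -4.91101885e+01, -4.03447375e-01, -3.12766886e+01,
       -6.38844771e-02,  3.36354249e-02,  1.67490282e-05]), 'tool_pos': array([ 0.15686412, -0.63079699,  0.22256688]), 'tool_rot': array([1.79998634e+02, 2.97404855e-03, 1.39684294e+01]), 'force': array([-0.22620739,  0.46869355,  0.33288803]), 'wrist_torque': array([0.01413658, 0.00832611, 0.0145722 ]), 'grasp_force': 0.0, 'grip_width': 0.08693614146382779}
```

View pics/top0.png

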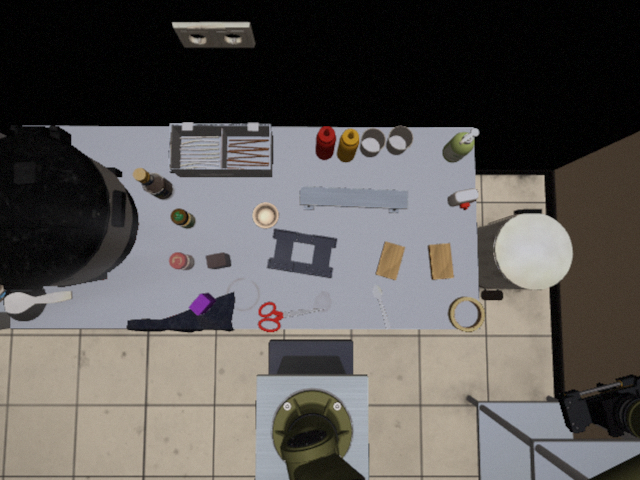

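View pics/scene0.png

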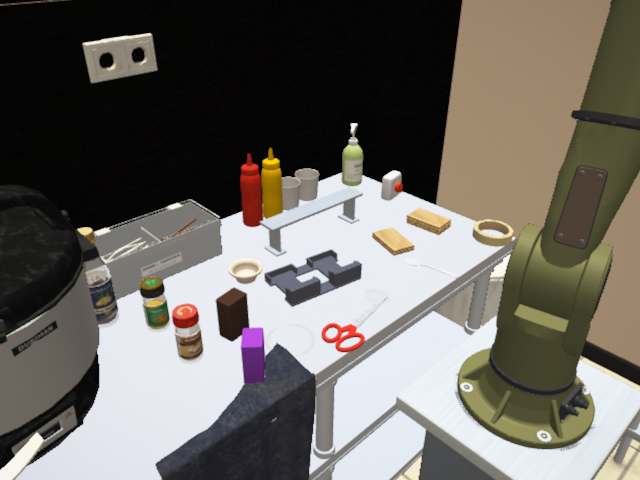

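```bash
cat > h.py <<'E'
from cell import get_obs, optics, env, nets
import numpy as np, cv2
def cloud(c):
    p,d=optics.read_camera(c); i=optics.camera_info(c)
    f=240/np.tan(np.radians(i["fovy"]/2)); v,u=np.mgrid[:480,:640]
    X=np.stack([(u-i["cx"])/f*d,(v-i["cy"])/f*d,d],-1)
    W=(X-i["t"])@i["R"]; W[d==0]=np.nan
    return p,W
def sel(W,lo,hi,ctr,r):
    return ((W[...,2]>lo)&(W[...,2]<hi)&(np.hypot(W[...,0]-ctr[0],W[...,1]-ctr[1])<r))
def rect(P):
    (c,s,a)=cv2.minAreaRect((P[:,:2]*1000).astype(np.float32)); return np.round(c,1),np.round(s,1),round(a,1)
E
python3 - <<'E'
from h import *
P={}
for c in("top","scene"):
    p,W=cloud(c); P[c]=p
    print(c)
    g=sel(W,-.02,.004,(.45,.15),.06); print(" table z",np.nanmedian(W[g][:,2]))
    for n,ctr,r,lo,hi in [("tray",(.5,.03),.13,.008,.06),("A",(.477,-.226),.075,.008,.05),("B",(.475,-.371),.075,.008,.05),("ledge",(.65,-.117),.17,.065,.1),
      ("sp1",(.473,.364),.05,.01,.2),("tin",(.473,.264),.05,.01,.2),("sp2",(.57,.36),.05,.01,.2),("bottle",(.65,.44),.06,.01,.3),("ketch",(.79,-.02),.1,.01,.3)]:
        m=sel(W,lo,hi,ctr,r); Q=W[m]
        if len(Q)>20: 
            print(n,len(Q),rect(Q),"zpct",np.round(np.percentile(Q[:,2],[5,50,95,99.5])*1000,1),"med top",np.round(np.median(Q[Q[:,2]>np.percentile(Q[:,2],85)],0)*1000,1))
a=cv2.resize(P["scene"][180:400,60:280],(600,600),interpolation=cv2.INTER_CUBIC)
cv2.imwrite("pics/c1.png",a[:,:,::-1])
E
```

```text
top
 table z -0.0006265827096390958
tray 623 (array([486.6,  49.3]), array([225.6, 184.6]), 68.9) zpct [ 8.5 32.2 43.3 46.2] med top [451.1  39.7  42.7]
A 731 (array([ 478.8, -222.2]), array([ 60.9, 100.3]), 73.7) zpct [11.1 15.4 19.5 21.4] med top [ 484.  -219.    19.1]
B 778 (array([ 470.3, -366.9]), array([114.5,  61.1]), 4.7) zpct [17.6 23.1 27.3 30.2] med top [ 478.5 -366.4   26.8]
ledge 2184 (array([ 721. , -114.2]), array([300.2, 195.2]), 88.0) zpct [74.1 79.  84.  98.1] med top [657.  -85.7  83. ]
sp1 359 (array([472.4, 363. ]), array([44.2, 43.6]), 4.4) zpct [ 25.6 103.3 109.3 110.6] med top [467.1 364.3 108.7]
tin 331 (array([474.6, 265. ]), array([35.9, 51.7]), 10.2) zpct [22.8 84.1 88.4 90. ] med top [476.3 268.   88.1]
sp2 356 (array([591.8, 363.4]), array([44.1, 43.5]), 9.7) zpct [ 23.3 101.8 107.7 109.5] med top [593.4 362.3 107.3]
bottle 1161 (array([659.8, 454.9]), array([ 66.8, 117.8]), 54.6) zpct [ 33.8 174.2 283.2 293.1] med top [630.4 491.5 275.3]
ketch 1120 (array([796.3, -62.8]), array([114.7,  49.8]), 83.1) zpct [ 27.7 137.  172.2 196.8] med top [796.  -48.4 1
[... 417 characters left out ...]
 714.4, -115.3]), array([306. , 189.4]), 87.9) zpct [69.9 81.9 92.5 99.4] med top [772.7 -74.   87.7]
sp1 1398 (array([471.1, 364. ]), array([45.9, 45.6]), 4.6) zpct [ 17.8  73.7 109.1 110.5] med top [471.1 364.4 108.8]
tin 1283 (array([473.6, 264.4]), array([39.9, 53.8]), 12.3) zpct [15.9 61.8 88.8 90.2] med top [473.6 262.9  88.6]
sp2 1214 (array([590.4, 363.7]), array([45.4, 45.2]), 19.4) zpct [ 17.7  71.3 108.  109.6] med top [591.  364.8 107.6]
bottle 1719 (array([645.6, 441.5]), array([ 39.5, 109.3]), 62.4) zpct [ 19.1  97.1 209.3 246.3] med top [668.9 431.8 207.7]
ketch 2386 (array([793.6, -61.4]), array([116.4,  52.4]), 84.1) zpct [ 22.4 100.4 169.6 197.4] med top [793.9 -48.6 167.2]
```

View pics/c1.png

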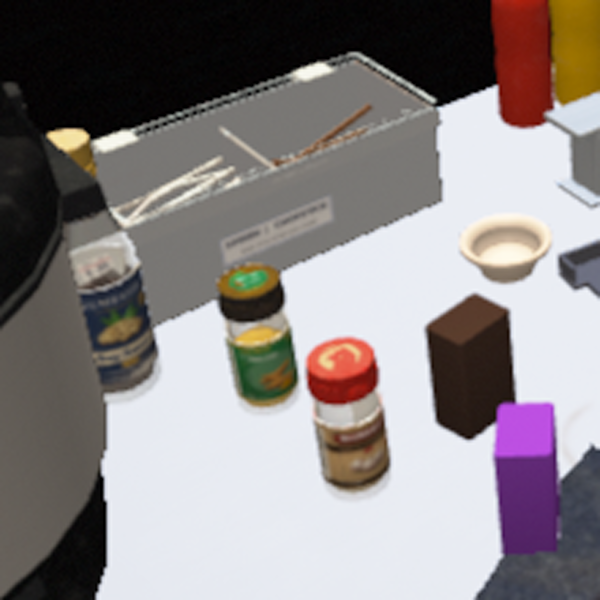

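Run:
```python
from h import *
p,W=cloud("scene")
for v in range(226,330,6): print(v,[tuple(np.round(W[v,u]*1000).tolist()) for u in (88,100,108)])
p2,W2=cloud("top")
for u in range(134,182,4): print(u,tuple(np.round(W2[184,u]*1000).tolist()))
print([ (q,c,[(np.round(x["point"],3).tolist(),round(x["confidence"],2)) for x in nets.look_for(q,c)]) for q in("salt_shaker_mid","spice_2_mid","tea_tin_mid") for c in("top","scene")])
a=np.hstack([cv2.resize(p2[150:290,120:260],(400,400),interpolation=cv2.INTER_CUBIC),cv2.resize(p2[200:300,340:440+40][:, :100],(400,400),interpolation=cv2.INTER_CUBIC)])
cv2.imwrite("pics/c2.png",a[:,:,::-1])
```

```text
226 [(915.0, 348.0, 90.0), (911.0, 323.0, 83.0), (912.0, 304.0, 75.0)]
232 [(669.0, 428.0, 209.0), (838.0, 350.0, 108.0), (846.0, 331.0, 97.0)]
238 [(665.0, 432.0, 200.0), (847.0, 350.0, 89.0), (846.0, 333.0, 82.0)]
244 [(564.0, 466.0, 246.0), (844.0, 354.0, 76.0), (845.0, 337.0, 68.0)]
250 [(550.0, 473.0, 244.0), (848.0, 356.0, 59.0), (851.0, 338.0, 50.0)]
256 [(550.0, 474.0, 233.0), (744.0, 393.0, 108.0), (845.0, 342.0, 39.0)]
262 [(667.0, 442.0, 151.0), (668.0, 420.0, 141.0), (724.0, 387.0, 100.0)]
268 [(666.0, 445.0, 140.0), (661.0, 425.0, 133.0), (720.0, 391.0, 89.0)]
274 [(663.0, 448.0, 130.0), (658.0, 428.0, 123.0), (664.0, 412.0, 112.0)]
280 [(663.0, 451.0, 117.0), (657.0, 432.0, 111.0), (662.0, 415.0, 101.0)]
286 [(664.0, 453.0, 104.0), (654.0, 435.0, 101.0), (659.0, 419.0, 90.0)]
292 [(513.0, 499.0, 194.0), (653.0, 438.0, 89.0), (660.0, 421.0, 77.0)]
298 [(499.0, 505.0, 193.0), (655.0, 440.0, 74.0), (656.0, 425.0, 66.0)]
304 [(488.0, 511.0, 191.0), (657.0, 442.0, 60.0), (653.0, 429.0, 55.0)]
310 [(486.0, 513.0, 182.0), (655.0, 445.0, 48.0), (654.0, 431.0, 41.0)]
316 [(479.0
[... 165 characters left out ...]
.0, 451.0, 3.0), (651.0, 440.0, 3.0)]
134 (701.0, 527.0, -2.0)
138 (701.0, 514.0, 1.0)
142 (670.0, 449.0, 144.0)
146 (666.0, 433.0, 161.0)
150 (669.0, 426.0, 149.0)
154 (671.0, 419.0, 141.0)
158 (674.0, 414.0, 125.0)
162 (677.0, 408.0, 110.0)
166 (684.0, 407.0, 79.0)
170 (694.0, 409.0, 36.0)
174 (701.0, 408.0, 2.0)
178 (701.0, 397.0, 1.0)
[('salt_shaker_mid', 'top', []), ('salt_shaker_mid', 'scene', []), ('spice_2_mid', 'top', [([0.586, 0.357, 0.109], 0.93)]), ('spice_2_mid', 'scene', [([0.575, 0.371, 0.066], 0.93)]), ('tea_tin_mid', 'top', [([0.473, 0.258, 0.087], 0.77), ([0.36, 0.298, 0.085], 0.56)]), ('tea_tin_mid', 'scene', [([0.337, 0.318, 0.064], 0.86), ([0.461, 0.275, 0.058], 0.56)])]
```

View pics/c2.png

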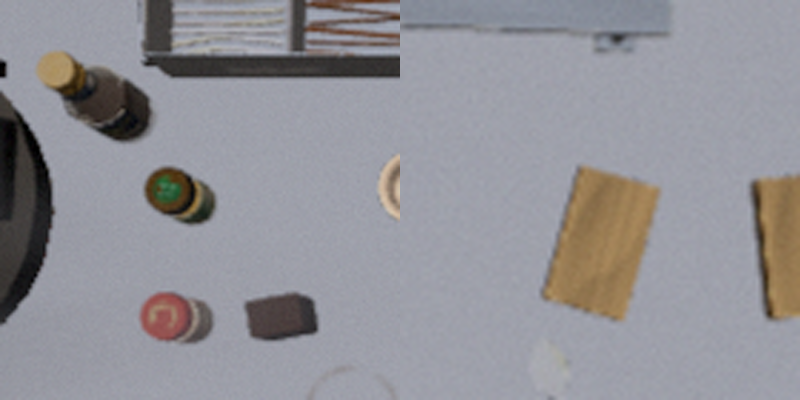

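```bash
cat >> h.py <<'E'
def tray(verbose=True, ctr=(.5,.03), n=1):
    out=[]
    for c in("top","scene"):
        p,W=cloud(c)
        m=sel(W,.012,.05,ctr,.125)&(p.max(-1)<125)
        m=cv2.morphologyEx(m.astype(np.uint8),cv2.MORPH_OPEN,np.ones((2,2)))
        k,l,s,_=cv2.connectedComponentsWithStats(m)
        m=np.isin(l,[i for i in range(1,k) if s[i,4]>40])
        Q=W[m]; out.append(Q); 
        if verbose: print("tray",c,len(Q),rect(Q))
    return out
E
python3 - <<'E'
from h import *
tray()
for c in("top","scene"):
    p,W=cloud(c)
    for n,ctr,lo in(("A",(.478,-.222),.009),("B",(.475,-.368),.016)):
        m=sel(W,lo,.04,ctr,.07)&(p[...,0].astype(int)-p[...,2]>35); Q=W[m]
        m2=cv2.morphologyEx(m.astype(np.uint8),cv2.MORPH_OPEN,np.ones((3,3)))>0
        print(c,n,rect(Q),rect(W[m2]),np.round(Q.mean(0)*1000,1))
    m=sel(W,.07,.09,(.65,-.117),.16)&(W[...,0]<.69); print("ledge",rect(W[m]),np.median(W[m][:,2]))
E
```

```text
tray top 300 (array([447.1,  35.7]), array([187.1,  18.4]), 82.3)
tray scene 1039 (array([464.5,  23.7]), array([204.4, 119.1]), 60.0)
top A (array([ 477.8, -222.9]), array([59.8, 98.4]), 73.9) (array([ 477.8, -222.9]), array([59.8, 98.4]), 73.9) [ 477.6 -222.5   15.4]
top B (array([ 476.3, -367. ]), array([98.8, 60.9]), 4.9) (array([ 476.6, -367. ]), array([98.3, 60.8]), 4.8) [ 476.2 -366.6   23.3]
ledge (array([ 650.1, -111.5]), array([299.7,  53.2]), 87.8) 0.07906585944698288
scene A (array([ 477. , -221.8]), array([63.5, 99.9]), 73.1) (array([ 477.1, -221.8]), array([63.5, 99.5]), 73.1) [ 473.3 -218.2   17.4]
scene B (array([ 475.9, -366.7]), array([101.3,  66.2]), 4.7) (array([ 475.9, -366.7]), array([101.3,  66.2]), 4.7) [ 472.  -361.7   24.9]
ledge (array([ 649.7, -113. ]), array([302.9,  58.2]), 88.0) 0.08196982742494867
```

```bash
cat >> h.py <<'E'
from scipy.spatial.transform import Rotation as Ro
def dirs(x,y,z,yaw,tilt=0,a=None):
    """tool-axis shift (mm) and turn (deg) from the present pose to TCP x,y,z (mm), yaw, tilt = +x end raised"""
    o=get_obs(); R0=Ro.from_euler("xyz",o["tool_rot"],degrees=True)
    R1=Ro.from_euler("z",yaw,degrees=True)*Ro.from_euler("y",-tilt,degrees=True)*Ro.from_euler("x",180,degrees=True)
    d=np.array([x,y,z])-o["tool_pos"]*1000
    print("at",np.round(o["tool_pos"]*1000,1),np.round(o["tool_rot"],1),"t",round(o["time_s"],1),"shift",np.round(R0.inv().apply(d),1),"turn",np.round((R0.inv()*R1).as_rotvec(degrees=True),2),"shift if turned first",np.round(R1.inv().apply(d),1))
E
python3 -m creep '[{"wz":30.3},{"wz":30.3},{"wz":30.3},{"wz":30.3},{"wz":30.3}]'
for i in 1 2 3; do python3 -m creep '[{"tx":64.3,"ty":-160.6},{"tx":64.3,"ty":-160.6},{"tx":64.3,"ty":-160.6},{"tx":64.3,"ty":-160.6},{"tx":64.3,"ty":-160.6}]'; done
python3 - <<'E'
from h import *
dirs(477.5,-222.5,60,-16.3)
for c in("top","scene"):
    p,W=cloud(c)
    m=sel(W,.003,.05,(.5,.03),.125)&(p.max(-1)<150)
    m=cv2.morphologyEx(m.astype(np.uint8),cv2.MORPH_OPEN,np.ones((2,2)))
    print(c,rect(W[m>0]))
    if c=="top": a=p[205:305,240:360]
    else: b=p[230:310,250:370]
cv2.imwrite("pics/t1.png",np.hstack([cv2.resize(a,(400,333),interpolation=cv2.INTER_CUBIC),cv2.resize(b,(400,333),interpolation=cv2.INTER_CUBIC)])[:,:,::-1])
E
```

```text
at [ 156.9 -630.8  222.6] [180.   0.  14.] t 1.9 shift [ 409.7 -318.9  162.5] turn [1.000e-02 0.000e+00 3.027e+01] shift if turned first [ 193.1 -481.9  162.6]
top (array([496.3,  28.4]), array([186.6, 118. ]), 81.0)
scene (array([487.1,  12.6]), array([219.3, 119.2]), 76.5)validation failed for argument at $[0]...
validation failed for argument at $[0]...
validation failed for argument at $[0]...
validation failed for argument at $[0]...
```

View pics/t1.png

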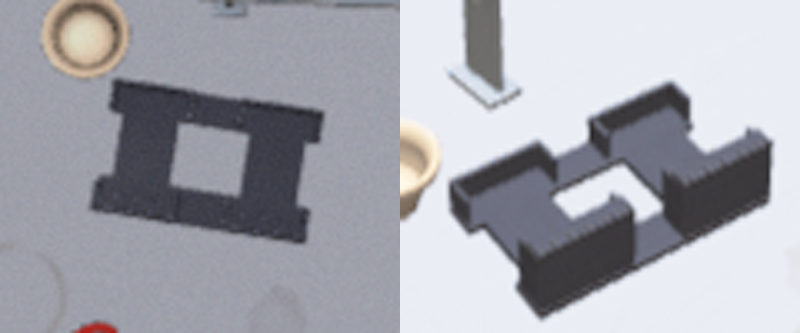

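```bash
python3 -m creep '[{"wx":0,"wy":0,"wz":7,"tx":0,"ty":0,"tz":0,"gripper":1}]'; python3 -m creep '[{"wz":7,"gripper":1}]'; python3 -m creep --help | head -20
```

```text
time_s: 2.08
tool_pos: [0.1569, -0.6308, 0.2226]
tool_rot: [-180.0, -0.0, 6.9]
force: [0.5, 0.0, -0.9]
grip_width: 0.087
grasp_force: 0.0validation failed for argument at $[0]...
invalid input: not JSON, or not a number
```

```bash
python3 -m creep '[{"wx":0,"wy":0,"wz":23.2,"tx":0,"ty":0,"tz":0,"gripper":1},{"wx":0,"wy":0,"wz":23.2,"tx":0,"ty":0,"tz":0,"gripper":1},{"wx":0,"wy":0,"wz":23.2,"tx":0,"ty":0,"tz":0,"gripper":1},{"wx":0,"wy":0,"wz":23.2,"tx":0,"ty":0,"tz":0,"gripper":1}]' >/dev/null
for i in 1 2 3; do python3 -m creep '[{"wx":0,"wy":0,"wz":0,"tx":64.3,"ty":-160.6,"tz":30,"gripper":1},{"wx":0,"wy":0,"wz":0,"tx":64.3,"ty":-160.6,"tz":30,"gripper":1},{"wx":0,"wy":0,"wz":0,"tx":64.3,"ty":-160.6,"tz":30,"gripper":1},{"wx":0,"wy":0,"wz":0,"tx":64.3,"ty":-160.6,"tz":30,"gripper":1},{"wx":0,"wy":0,"wz":0,"tx":64.3,"ty":-160.6,"tz":30,"gripper":1}]' | grep tool; done
python3 -c "
from h import *
dirs(477.5,-222.5,60,-16.3)"
```

```text
tool_pos: [0.2695, -0.4877, 0.1916]
tool_rot: [-179.7, -0.0, -15.7]
tool_pos: [0.3749, -0.3512, 0.1619]
tool_rot: [-179.8, -0.0, -15.7]
tool_pos: [0.4806, -0.2146, 0.1321]
tool_rot: [-179.8, -0.0, -15.7]
at [ 480.6 -214.6  132.1] [-179.8   -0.   -15.7] t 3.7 shift [-0.9  8.8 72. ] turn [-0.24 -0.04  0.62] shift if turned first [-0.8  8.5 72.1]
```

```bash
python3 -m creep '[{"wx":0,"wy":0,"wz":0.6,"tx":-0.9,"ty":8.8,"tz":40,"gripper":1},{"wx":0,"wy":0,"wz":0.6,"tx":-0.9,"ty":8.8,"tz":80,"gripper":1},{"wx":0,"wy":0,"wz":0.6,"tx":-0.9,"ty":8.8,"tz":110,"gripper":1},{"wx":0,"wy":0,"wz":0.6,"tx":-0.9,"ty":8.8,"tz":127,"gripper":1},{"wx":0,"wy":0,"wz":0.6,"tx":-0.9,"ty":8.8,"tz":128,"gripper":1}]'
for i in 1 2 ; do python3 -m creep '[{"wx":0,"wy":0,"wz":0,"tx":0,"ty":0,"tz":0,"gripper":-1},{"wx":0,"wy":0,"wz":0,"tx":0,"ty":0,"tz":0,"gripper":-1},{"wx":0,"wy":0,"wz":0,"tx":0,"ty":0,"tz":0,"gripper":-1},{"wx":0,"wy":0,"wz":0,"tx":0,"ty":0,"tz":0,"gripper":-1},{"wx":0,"wy":0,"wz":0,"tx":0,"ty":0,"tz":0,"gripper":-1}]' 30; done
python3 -c "
from h import *
dirs(477.5,-222.5,120,-9)"
```

```text
time_s: 4.08
tool_pos: [0.472, -0.23, 0.0019]
tool_rot: [-179.9, 0.2, -16.8]
force: [-0.1, 0.5, 1.1]
grip_width: 0.0872
grasp_force: 0.0
time_s: 4.5
tool_pos: [0.474, -0.2304, 0.0054]
tool_rot: [180.0, -0.1, -16.8]
force: [0.5, 0.1, 0.1]
grip_width: 0.0613
grasp_force: 0.3
time_s: 4.92
tool_pos: [0.474, -0.2304, 0.0053]
tool_rot: [180.0, -0.1, -16.8]
force: [-0.9, 1.4, 5.4]
grip_width: 0.0599
grasp_force: 30.0
at [ 474.  -230.4    5.3] [ 1.80e+02 -1.00e-01 -1.68e+01] t 4.9 shift [   1.2   -8.6 -114.7] turn [ 0.02 -0.06 -7.82] shift if turned first [   2.2   -8.4 -114.7]
```

```bash
python3 -m creep '[{"wx":0,"wy":0,"wz":0,"tx":0,"ty":0,"tz":-15,"gripper":-1},{"wx":0,"wy":0,"wz":0,"tx":0,"ty":0,"tz":-40,"gripper":-1},{"wx":0,"wy":0,"wz":-4,"tx":0,"ty":0,"tz":-75,"gripper":-1},{"wx":0,"wy":0,"wz":-7.8,"tx":0,"ty":0,"tz":-114,"gripper":-1},{"wx":0,"wy":0,"wz":-7.8,"tx":0,"ty":0,"tz":-114,"gripper":-1}]'>/dev/null
python3 -m creep '[{"wx":0,"wy":0,"wz":0,"tx":0,"ty":0,"tz":0,"gripper":-1},{"wx":0,"wy":0,"wz":0,"tx":0,"ty":0,"tz":0,"gripper":-1},{"wx":0,"wy":0,"wz":0,"tx":0,"ty":0,"tz":0,"gripper":-1}]'
cat >> h.py <<'E'
def fit(ctr=(.4975,.029),yaw=-9,show=True):
    """tray pose by line fits in its own frame, both cameras"""
    for c in("top","scene"):
        p,W=cloud(c)
        m=sel(W,.003,.05,ctr,.135)&(p.max(-1)<150)
        m=cv2.morphologyEx(m.astype(np.uint8),cv2.MORPH_OPEN,np.ones((2,2)))>0
        Q=W[m]; a=np.radians(yaw); Rm=np.array([[np.cos(a),np.sin(a)],[-np.sin(a),np.cos(a)]])
        L=(Q[:,:2]-np.array(ctr))@Rm.T*1000; z=Q[:,2]*1000
        k=(np.abs(L[:,0])<68)&(np.abs(L[:,1])<103); L=L[k]; z=z[k]
        t=(z>28)&(L[:,0]<-25)            # lipped wall
        vx,vy,x0,y0=cv2.fitLine(L[t].astype(np.float32),cv2.DIST_HUBER,0,.01,.01).ravel()
        print(c,"n",len(L),"lip dyaw",round(-np.degrees(np.arctan(vx/vy)),2),"lip x pct",np.round(np.percentile(L[t][:,0],[2,50,98]),1),
          "y ext",np.round(np.percentile(L[:,1],[.5,99.5]),1),"x ext",np.round(np.percentile(L[:,0],[.5,99.5]),1),"lip y ext",np.round(np.percentile(L[t][:,1],[1,99]),1),
          "rect",rect(L/1000))
E
python3 -c "
from h import *
fit()
dirs(477.5,-222.5,120,-9)
p,W=cloud('scene'); cv2.imwrite('pics/g1.png',cv2.resize(p[150:290,300:480],(720,560))[:,:,::-1])"
```

```text
time_s: 5.58
tool_pos: [0.472, -0.2299, 0.1168]
tool_rot: [-180.0, 0.2, -9.1]
force: [1.0, 0.2, -0.6]
grip_width: 0.0597
grasp_force: 30.0
top n 1180 lip dyaw 0.34 lip x pct [-56.1 -48.5 -39.3] y ext [-92.9  91.1] x ext [-58.4  56.9] lip y ext [-88.3  89.8] rect (array([-0.7, -0.7]), array([116.1, 187.8]), 0.2)
scene n 2485 lip dyaw -0.21 lip x pct [-58.  -53.9 -33.2] y ext [-90.7  94.1] x ext [-58.7  59.5] lip y ext [-87.7  94. ] rect (array([ 0.6, -3.4]), array([121.9, 197.5]), 0.2)
at [ 472.2 -229.9  116.7] [-179.9    0.2   -9. ] t 5.7 shift [ 4.  -8.1 -3.3] turn [-0.06  0.18 -0.04] shift if turned first [ 4.1 -8.1 -3.3]
```

View pics/g1.png

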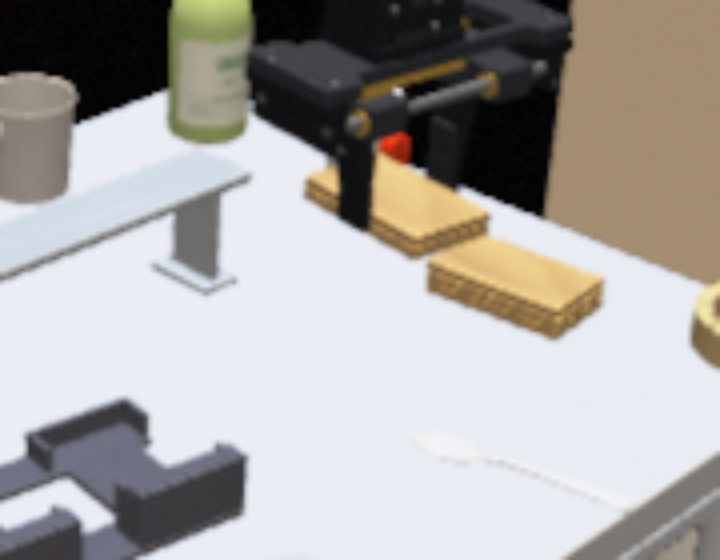

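```bash
python3 -m creep '[{"wx":0,"wy":0,"wz":0,"tx":1,"ty":-25,"tz":0,"gripper":-1},{"wx":0,"wy":0,"wz":0,"tx":2,"ty":-60,"tz":0,"gripper":-1},{"wx":0,"wy":0,"wz":0,"tx":3,"ty":-100,"tz":0,"gripper":-1},{"wx":0,"wy":0,"wz":0,"tx":4,"ty":-140,"tz":0,"gripper":-1},{"wx":0,"wy":0,"wz":0,"tx":5,"ty":-170,"tz":0,"gripper":-1}]'>/dev/null
python3 -m creep '[{"wx":0,"wy":5,"wz":0,"tx":0,"ty":-20,"tz":0,"gripper":-1},{"wx":0,"wy":10,"wz":0,"tx":0,"ty":-34,"tz":0,"gripper":-1},{"wx":0,"wy":15,"wz":0,"tx":0,"ty":-34,"tz":0,"gripper":-1},{"wx":0,"wy":18,"wz":0,"tx":0,"ty":-34,"tz":0,"gripper":-1},{"wx":0,"wy":18,"wz":0,"tx":0,"ty":-34,"tz":0,"gripper":-1}]'>/dev/null
python3 -m creep '[{"wx":0,"wy":0,"wz":0,"tx":0,"ty":0,"tz":0,"gripper":-1},{"wx":0,"wy":0,"wz":0,"tx":0,"ty":0,"tz":0,"gripper":-1},{"wx":0,"wy":0,"wz":0,"tx":0,"ty":0,"tz":0,"gripper":-1},{"wx":0,"wy":0,"wz":0,"tx":0,"ty":0,"tz":0,"gripper":-1}]'
python3 -c "
from h import *
dirs(509.2,-29.3,55,-9,18)
dirs(509.2,-29.3,38.8,-9,18)
p,W=cloud('scene'); cv2.imwrite('pics/g2.png',cv2.resize(p[190:320,230:400],(760,581))[:,:,::-1])
fit()"
```

```text
time_s: 6.9
tool_pos: [0.5112, -0.0298, 0.1187]
tool_rot: [-179.9, -18.0, -9.1]
force: [0.5, -0.7, -1.4]
grip_width: 0.0597
grasp_force: 30.0
at [511.2 -29.8 118.7] [-179.9  -18.    -9.1] t 6.9 shift [-21.6  -0.1  59.9] turn [-0.03  0.03 -0.07] shift if turned first [-21.6  -0.1  59.9]
at [511.2 -29.8 118.7] [-179.9  -18.    -9.1] t 6.9 shift [-26.6  -0.1  75.3] turn [-0.03  0.03 -0.07] shift if turned first [-26.6  -0.1  75.3]
top n 427 lip dyaw -4.19 lip x pct [-61.1 -49.5 -38.2] y ext [-24.4  91.5] x ext [-62.3  56.7] lip y ext [-6.9 90.5] rect (array([-3.2, 34.4]), array([117.8, 120.6]), 88.6)
scene n 2508 lip dyaw -0.12 lip x pct [-58.6 -54.1 -32.6] y ext [-91.3  94.1] x ext [-59.   59.5] lip y ext [-87.6  93.6] rect (array([ 0.7, -3.7]), array([122.3, 198. ]), 0.1)
```

View pics/g2.png

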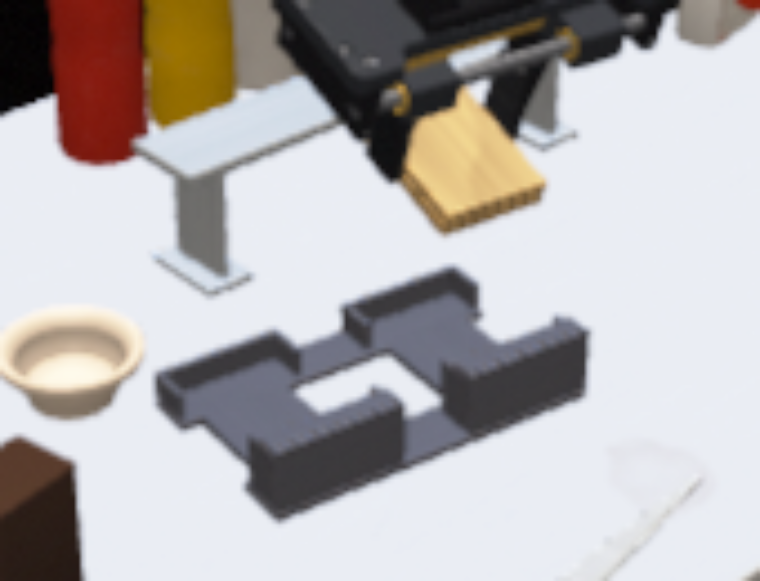

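```bash
python3 -m creep '[{"wx":0,"wy":0,"wz":0,"tx":-8,"ty":0,"tz":25,"gripper":-1},{"wx":0,"wy":0,"wz":0,"tx":-18,"ty":0,"tz":50,"gripper":-1},{"wx":0,"wy":0,"wz":0,"tx":-25,"ty":0,"tz":70,"gripper":-1},{"wx":0,"wy":0,"wz":0,"tx":-26.6,"ty":0,"tz":75.3,"gripper":-1},{"wx":0,"wy":0,"wz":0,"tx":-26.6,"ty":0,"tz":75.3,"gripper":-1}]'>/dev/null
python3 -m creep '[{"wx":0,"wy":0,"wz":0,"tx":0,"ty":0,"tz":0,"gripper":-1},{"wx":0,"wy":0,"wz":0,"tx":0,"ty":0,"tz":0,"gripper":-1},{"wx":0,"wy":0,"wz":0,"tx":0,"ty":0,"tz":0,"gripper":-1},{"wx":0,"wy":0,"wz":0,"tx":0,"ty":0,"tz":0,"gripper":-1}]'
python3 -c "
from h import *
dirs(485.7,-25.6,31.1,-9,18)
p,W=cloud('scene'); cv2.imwrite('pics/g3.png',cv2.resize(p[215:315,270:390],(720,600),interpolation=cv2.INTER_CUBIC)[:,:,::-1])
a=np.radians(-9);ctr=np.array([.4887,-.0261])
Rm=np.array([[np.cos(a),np.sin(a)],[-np.sin(a),np.cos(a)]])
m=sel(W,.01,.06,ctr,.09); L=(W[m][:,:2]-ctr)@Rm.T*1000; q=p[m].astype(int); w=(q[:,0]-q[:,2]>35)
B=L[w]; print('pile x',np.percentile(B[:,0],[1,99]).round(1),[ (x,np.percentile(B[np.abs(B[:,0]-x)<3][:,1],[2,98]).round(1)) for x in(-26,-20,-14)])
z=W[m][:,2]*1000; D=(~w)&(z>28)&(L[:,0]<-33)&(np.abs(L[:,1])<45); print('lip wall y',np.percentile(L[D][:,1],[1,99]).round(1),'want +-36.5')
"
```

```text
time_s: 7.8
tool_pos: [0.5095, -0.0295, 0.0401]
tool_rot: [180.0, -18.1, -9.0]
force: [0.2, -0.1, 0.1]
grip_width: 0.0597
grasp_force: 30.0
at [509.5 -29.5  40.1] [180.  -18.1  -9. ] t 7.8 shift [-25.7  -0.1   1. ] turn [ 0.03 -0.14 -0.03] shift if turned first [-25.7  -0.2   1.1]
pile x [-30.   30.5] [(-26, array([-26.4,  30.9])), (-20, array([-27.6,  31. ])), (-14, array([-26.1,  31.6]))]
lip wall y [-33.9  38. ] want +-36.5
```

View pics/g3.png

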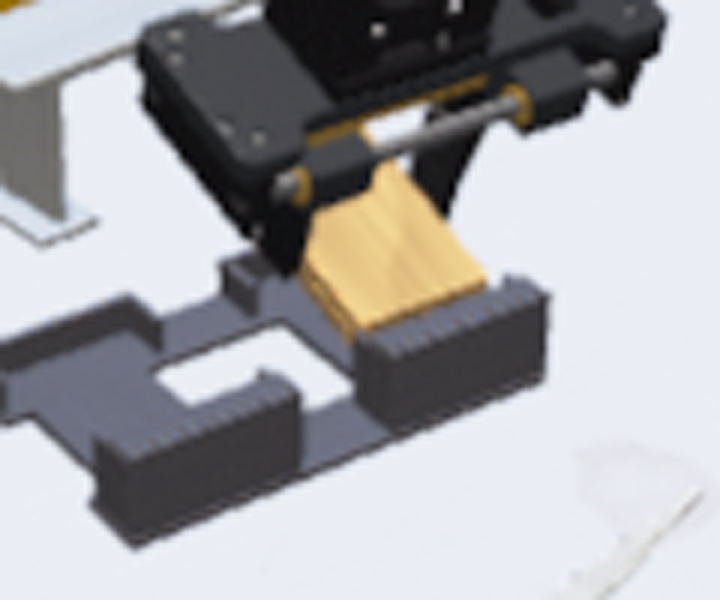

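```bash
python3 -m creep '[{"wx":0,"wy":0,"wz":0,"tx":-5,"ty":0,"tz":0,"gripper":-1},{"wx":0,"wy":0,"wz":0,"tx":-9,"ty":0,"tz":0,"gripper":-1},{"wx":0,"wy":0,"wz":0,"tx":-12,"ty":0,"tz":0,"gripper":-1},{"wx":0,"wy":0,"wz":0,"tx":-12,"ty":0,"tz":0,"gripper":-1}]'|grep -E "pos|force"
python3 -m creep '[{"wx":0,"wy":0,"wz":0,"tx":-5,"ty":0,"tz":0,"gripper":-1},{"wx":0,"wy":0,"wz":0,"tx":-10,"ty":0,"tz":0,"gripper":-1},{"wx":0,"wy":0,"wz":0,"tx":-13.5,"ty":0,"tz":1,"gripper":-1},{"wx":0,"wy":0,"wz":0,"tx":-13.5,"ty":0,"tz":1,"gripper":-1},{"wx":0,"wy":0,"wz":0,"tx":-13.5,"ty":0,"tz":1,"gripper":-1}]'|grep -E "pos|force"
python3 -m creep '[{"wx":0,"wy":0,"wz":0,"tx":0,"ty":0,"tz":0,"gripper":-1}]'
python3 -c "
from h import *
dirs(485.7,-25.6,26.2,-9,18)
dirs(485.8,-25.6,19,-9,9)
dirs(485.7,-25.6,10.8,-9,0)
fit()"
```

```text
tool_pos: [0.4958, -0.0276, 0.0344]
force: [0.1, 1.3, -0.5]
grasp_force: 30.0
tool_pos: [0.4853, -0.0256, 0.0302]
force: [2.7, 0.4, -2.1]
grasp_force: 30.0
time_s: 8.68
tool_pos: [0.4852, -0.0256, 0.0302]
tool_rot: [-180.0, -18.1, -9.0]
force: [2.5, -0.6, -0.6]
grip_width: 0.0598
grasp_force: 30.0
at [485.2 -25.6  30.2] [-180.   -18.1   -9. ] t 8.7 shift [-0.8 -0.   3.9] turn [ 0.   -0.05 -0.03] shift if turned first [-0.8 -0.   3.9]
at [485.2 -25.6  30.2] [-180.   -18.1   -9. ] t 8.7 shift [-2.9 -0.  10.8] turn [ 0.   -9.05 -0.03] shift if turned first [-1.2 -0.  11.1]
at [485.2 -25.6  30.2] [-180.   -18.1   -9. ] t 8.7 shift [-5.6 -0.  18.6] turn [ -0.   -18.05  -0.03] shift if turned first [ 0.5 -0.  19.4]
top n 622 lip dyaw 1.13 lip x pct [-56.4 -48.9 -40.2] y ext [-92.5  91.4] x ext [-58.2  57.6] lip y ext [39.1 90.6] rect (array([-0.4, -0.5]), array([115.8, 187.3]), 0.4)
scene n 2205 lip dyaw -0.42 lip x pct [-58.3 -54.  -33.6] y ext [-92.  94.] x ext [-59.3  59. ] lip y ext [-87.2  93.7] rect (array([-0.8, -3.8]), array([198.1, 121.4]), 89.5)
```

```bash
python3 -m creep '[{"wx":0,"wy":0,"wz":0,"tx":0.3,"ty":0,"tz":3,"gripper":-1},{"wx":0,"wy":-4.5,"wz":0,"tx":-0.8,"ty":0,"tz":7,"gripper":-1},{"wx":0,"wy":-9,"wz":0,"tx":-2,"ty":0,"tz":10.5,"gripper":-1},{"wx":0,"wy":-9,"wz":0,"tx":-2,"ty":0,"tz":10.5,"gripper":-1},{"wx":0,"wy":-9,"wz":0,"tx":-2,"ty":0,"tz":10.5,"gripper":-1}]'
python3 -c "
from h import *
dirs(486.7,-25.7,11.3,-9,0)"
```

```text
time_s: 9.2
tool_pos: [0.486, -0.0255, 0.0184]
tool_rot: [-179.9, -8.9, -9.1]
force: [-0.3, 0.4, -0.3]
grip_width: 0.0594
grasp_force: 30.0
at [486.  -25.5  18.4] [-179.9   -8.9   -9.1] t 9.2 shift [-0.3  0.1  7.1] turn [-0.06 -8.93 -0.06] shift if turned first [0.8 0.1 7.1]
```

```bash
python3 -m creep '[{"wx":0,"wy":-3,"wz":0,"tx":0,"ty":0,"tz":2.4,"gripper":-1},{"wx":0,"wy":-6,"wz":0,"tx":-0.1,"ty":0,"tz":4.8,"gripper":-1},{"wx":0,"wy":-9,"wz":0,"tx":-0.3,"ty":0,"tz":7,"gripper":-1},{"wx":0,"wy":-9,"wz":0,"tx":-0.3,"ty":0,"tz":7,"gripper":-1},{"wx":0,"wy":-9,"wz":0,"tx":-0.3,"ty":0,"tz":7,"gripper":-1}]'
python3 -m creep '[{"wx":0,"wy":0,"wz":0,"tx":0,"ty":0,"tz":0,"gripper":-1},{"wx":0,"wy":0,"wz":0,"tx":0,"ty":0,"tz":0,"gripper":-1}]'
python3 -c "
from h import *
dirs(486.7,-25.7,11.3,-9,0);fit()
p,W=cloud('scene'); cv2.imwrite('pics/g4.png',cv2.resize(p[215:315,270:390],(720,600),interpolation=cv2.INTER_CUBIC)[:,:,::-1])"
```

```text
time_s: 9.62
tool_pos: [0.486, -0.0256, 0.0117]
tool_rot: [-180.0, -0.0, -9.0]
force: [0.1, -0.7, -0.8]
grip_width: 0.0593
grasp_force: 30.0
time_s: 9.78
tool_pos: [0.4856, -0.0258, 0.0121]
tool_rot: [179.9, -0.0, -9.0]
force: [0.6, 0.2, -1.5]
grip_width: 0.0595
grasp_force: 30.0
at [485.6 -25.8  12.1] [179.9  -0.   -9. ] t 9.8 shift [ 1.  -0.3  0.8] turn [ 0.05 -0.02  0.  ] shift if turned first [ 1.  -0.3  0.8]
top n 518 lip dyaw -1.92 lip x pct [-59.5 -49.6 -39.5] y ext [-27.8  91. ] x ext [-60.5  56.3] lip y ext [-28.1  90. ] rect (array([-3.6, 31. ]), array([121., 122.]), 89.2)
scene n 2234 lip dyaw -0.85 lip x pct [-59.  -55.1 -36.6] y ext [-93.   94.1] x ext [-59.7  58.3] lip y ext [-87.9  93.7] rect (array([-0.7, -2.9]), array([195.4, 121.3]), 89.8)
```

View pics/g4.png

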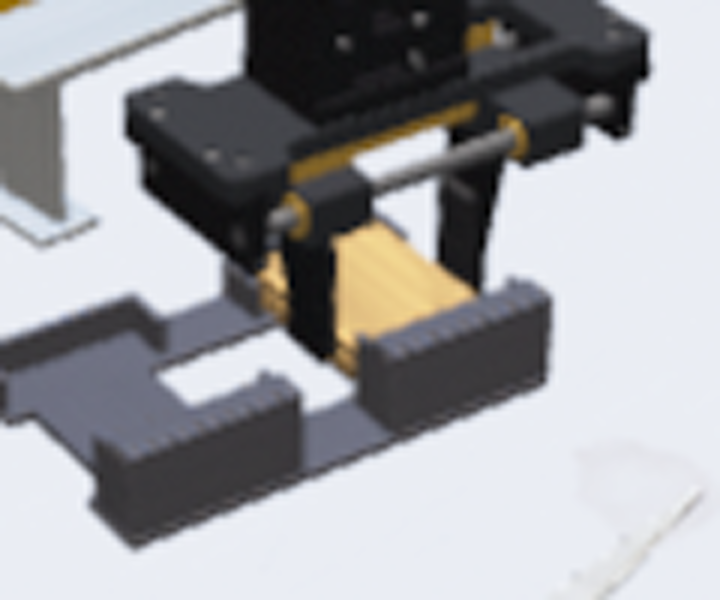

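```bash
python3 -m creep '[{"wx":0,"wy":0,"wz":0,"tx":0,"ty":0,"tz":1,"gripper":-1},{"wx":0,"wy":0,"wz":0,"tx":0,"ty":0,"tz":1,"gripper":0.65},{"wx":0,"wy":0,"wz":0,"tx":0,"ty":0,"tz":1,"gripper":0.65},{"wx":0,"wy":0,"wz":0,"tx":0,"ty":0,"tz":1,"gripper":0.65},{"wx":0,"wy":0,"wz":0,"tx":0,"ty":0,"tz":1,"gripper":0.65}]'
python3 -m creep '[{"wx":0,"wy":0,"wz":0,"tx":0,"ty":0,"tz":-10,"gripper":0.65},{"wx":0,"wy":0,"wz":0,"tx":0,"ty":0,"tz":-30,"gripper":0.65},{"wx":0,"wy":0,"wz":0,"tx":0,"ty":0,"tz":-60,"gripper":0.65},{"wx":0,"wy":0,"wz":0,"tx":0,"ty":0,"tz":-90,"gripper":0.65},{"wx":0,"wy":0,"wz":0,"tx":0,"ty":0,"tz":-115,"gripper":1}]'>/dev/null
python3 -m creep '[{"wx":0,"wy":0,"wz":-4,"tx":0,"ty":30,"tz":0,"gripper":1},{"wx":0,"wy":0,"wz":-8,"tx":0,"ty":70,"tz":0,"gripper":1},{"wx":0,"wy":0,"wz":-13.8,"tx":0,"ty":110,"tz":0,"gripper":1},{"wx":0,"wy":0,"wz":-13.8,"tx":0,"ty":150,"tz":0,"gripper":1},{"wx":0,"wy":0,"wz":-13.8,"tx":0,"ty":180,"tz":0,"gripper":1}]'>/dev/null
python3 -m creep '[{"wx":0,"wy":0,"wz":0,"tx":5,"ty":40,"tz":0,"gripper":1},{"wx":0,"wy":0,"wz":0,"tx":5,"ty":80,"tz":0,"gripper":1},{"wx":0,"wy":0,"wz":0,"tx":5,"ty":120,"tz":0,"gripper":1},{"wx":0,"wy":0,"wz":0,"tx":5,"ty":150,"tz":0,"gripper":1},{"wx":0,"wy":0,"wz":0,"tx":5,"ty":160,"tz":0,"gripper":1}]'>/dev/null
python3 -m creep '[{"wx":0,"wy":0,"wz":0,"tx":0,"ty":0,"tz":0,"gripper":1},{"wx":0,"wy":0,"wz":0,"tx":0,"ty":0,"tz":0,"gripper":1},{"wx":0,"wy":0,"wz":0,"tx":0,"ty":0,"tz":0,"gripper":1}]'
python3 -c "
from h import *
dirs(475.5,-367,3,4.8)
fit()
p,W=cloud('scene'); cv2.imwrite('pics/g5.png',cv2.resize(p[215:315,270:390],(720,600),interpolation=cv2.INTER_CUBIC)[:,:,::-1])
m=sel(W,.01,.06,(.488,-.026),.06)&(p[...,0].astype(int)-p[...,2]>35); Q=W[m]*1000; A=np.c_[Q[:,:2]-Q[:,:2].mean(0),np.ones(len(Q))]; t=Q[:,2]>17; print('plane',np.linalg.lstsq(A[t],Q[t,2],rcond=None)[0],rect(Q/1000))
"
```

```text
time_s: 10.35
tool_pos: [0.487, -0.0259, 0.0114]
tool_rot: [180.0, -0.0, -9.0]
force: [-0.0, 0.2, 0.4]
grip_width: 0.071
grasp_force: 0.0
time_s: 11.85
tool_pos: [0.4776, -0.3602, 0.1266]
tool_rot: [-179.9, -0.0, 4.9]
force: [0.4, 0.1, -0.6]
grip_width: 0.0866
grasp_force: 0.0
at [ 477.6 -360.2  126.6] [-179.9   -0.     4.9] t 11.8 shift [ -2.7   6.8 123.6] turn [-0.07 -0.02  0.13] shift if turned first [ -2.7   6.6 123.6]
top n 958 lip dyaw -0.1 lip x pct [-57.2 -49.7 -38.1] y ext [-93.5  90.6] x ext [-59.4  56. ] lip y ext [-88.5  89. ] rect (array([-1.5, -1.4]), array([187.1, 116.1]), 89.6)
scene n 2068 lip dyaw -0.79 lip x pct [-59.  -55.1 -36.9] y ext [-91.1  94.2] x ext [-60.   58.3] lip y ext [-88.5  94.2] rect (array([-1.3, -3.2]), array([196.3, 121. ]), 89.5)
plane [-7.23779687e-02  1.30059982e-02  2.36930863e+01] (array([492.7, -24.3]), array([64.1, 97.6]), 76.6)
```

View pics/g5.png

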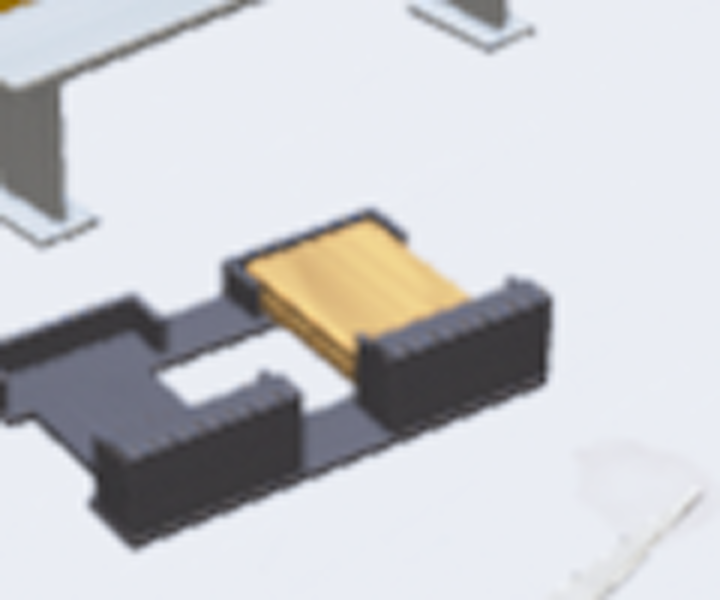

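```bash
python3 -m creep '[{"wx":0,"wy":0,"wz":0,"tx":-2.7,"ty":6.8,"tz":40,"gripper":1},{"wx":0,"wy":0,"wz":0,"tx":-2.7,"ty":6.8,"tz":80,"gripper":1},{"wx":0,"wy":0,"wz":0,"tx":-2.7,"ty":6.8,"tz":110,"gripper":1},{"wx":0,"wy":0,"wz":0,"tx":-2.7,"ty":6.8,"tz":122,"gripper":1},{"wx":0,"wy":0,"wz":0,"tx":-2.7,"ty":6.8,"tz":123.6,"gripper":1}]'>/dev/null
python3 -m creep '[{"wx":0,"wy":0,"wz":0,"tx":0,"ty":0,"tz":0,"gripper":1},{"wx":0,"wy":0,"wz":0,"tx":0,"ty":0,"tz":0,"gripper":1},{"wx":0,"wy":0,"wz":0,"tx":0,"ty":0,"tz":0,"gripper":0.3}]'
python3 -m creep '[{"wx":0,"wy":0,"wz":0,"tx":0,"ty":0,"tz":0,"gripper":-1},{"wx":0,"wy":0,"wz":0,"tx":0,"ty":0,"tz":0,"gripper":-1},{"wx":0,"wy":0,"wz":0,"tx":0,"ty":0,"tz":0,"gripper":-1},{"wx":0,"wy":0,"wz":0,"tx":0,"ty":0,"tz":0,"gripper":-1},{"wx":0,"wy":0,"wz":0,"tx":0,"ty":0,"tz":0,"gripper":-1}]' 35
python3 -m creep '[{"wx":0,"wy":0,"wz":0,"tx":0,"ty":0,"tz":0,"gripper":-1},{"wx":0,"wy":0,"wz":0,"tx":0,"ty":0,"tz":0,"gripper":-1},{"wx":0,"wy":0,"wz":0,"tx":0,"ty":0,"tz":0,"gripper":-1}]'
python3 -c "
from h import *
dirs(475.5,-367,120,-9.4)
p,W=cloud('top')
m=sel(W,.01,.06,(.488,-.026),.06)&(p[...,0].astype(int)-p[...,2]>35); Q=W[m]*1000; A=np.c_[Q[:,:2]-Q[:,:2].mean(0),np.ones(len(Q))]; print('plane',np.linalg.lstsq(A,Q[:,2],rcond=None)[0],rect(Q/1000))
"
```

```text
time_s: 12.67
tool_pos: [0.4757, -0.3699, 0.0039]
tool_rot: [179.9, -0.1, 4.8]
force: [-0.4, 0.2, 0.2]
grip_width: 0.085
grasp_force: 0.0
time_s: 13.08
tool_pos: [0.4748, -0.37, 0.0029]
tool_rot: [180.0, -0.0, 4.8]
force: [0.2, -0.8, 1.5]
grip_width: 0.0596
grasp_force: 35.0
time_s: 13.33
tool_pos: [0.4748, -0.37, 0.0029]
tool_rot: [180.0, -0.0, 4.8]
force: [0.3, -1.2, 1.6]
grip_width: 0.0599
grasp_force: 35.0
at [ 474.8 -370.     2.9] [180.   -0.    4.8] t 13.3 shift [   0.9   -2.8 -117.1] turn [ 3.000e-02 -1.000e-02  1.417e+01] shift if turned first [   0.2   -3.  -117.1]
plane [-1.79327922e-02  5.90986354e-03  2.03917702e+01] (array([492.5, -25. ]), array([58.8, 92.4]), 80.3)
```

```bash
python3 -m creep '[{"wx":0,"wy":0,"wz":0,"tx":0,"ty":0,"tz":-15,"gripper":-1},{"wx":0,"wy":0,"wz":0,"tx":0,"ty":0,"tz":-40,"gripper":-1},{"wx":0,"wy":0,"wz":5,"tx":0,"ty":0,"tz":-75,"gripper":-1},{"wx":0,"wy":0,"wz":10,"tx":0,"ty":0,"tz":-107,"gripper":-1},{"wx":0,"wy":0,"wz":14.2,"tx":0,"ty":0,"tz":-107,"gripper":-1}]'>/dev/null
python3 -m creep '[{"wx":0,"wy":0,"wz":0,"tx":0,"ty":-20,"tz":0,"gripper":-1},{"wx":0,"wy":0,"wz":0,"tx":-2,"ty":-50,"tz":0,"gripper":-1},{"wx":0,"wy":0,"wz":0,"tx":-4,"ty":-90,"tz":0,"gripper":-1},{"wx":0,"wy":0,"wz":0,"tx":-6,"ty":-130,"tz":0,"gripper":-1},{"wx":0,"wy":0,"wz":0,"tx":-8,"ty":-170,"tz":0,"gripper":-1}]'>/dev/null
python3 -m creep '[{"wx":0,"wy":0,"wz":0,"tx":-2,"ty":-40,"tz":0,"gripper":-1},{"wx":0,"wy":0,"wz":0,"tx":-4,"ty":-80,"tz":0,"gripper":-1},{"wx":0,"wy":0,"wz":0,"tx":-6,"ty":-120,"tz":0,"gripper":-1},{"wx":0,"wy":0,"wz":0,"tx":-8,"ty":-160,"tz":0,"gripper":-1},{"wx":0,"wy":0,"wz":0,"tx":-8,"ty":-195,"tz":0,"gripper":-1}]'>/dev/null
python3 -m creep '[{"wx":0,"wy":5,"wz":0,"tx":-2,"ty":-35,"tz":0,"gripper":-1},{"wx":0,"wy":10,"wz":0,"tx":-2,"ty":-65,"tz":0,"gripper":-1},{"wx":0,"wy":15,"wz":0,"tx":-2,"ty":-85,"tz":0,"gripper":-1},{"wx":0,"wy":18,"wz":0,"tx":-2,"ty":-88,"tz":0,"gripper":-1},{"wx":0,"wy":18,"wz":0,"tx":-2,"ty":-88,"tz":0,"gripper":-1}]'>/dev/null
python3 -m creep '[{"wx":0,"wy":0,"wz":0,"tx":0,"ty":0,"tz":0,"gripper":-1},{"wx":0,"wy":0,"wz":0,"tx":0,"ty":0,"tz":0,"gripper":-1},{"wx":0,"wy":0,"wz":0,"tx":0,"ty":0,"tz":0,"gripper":-1},{"wx":0,"wy":0,"wz":0,"tx":0,"ty":0,"tz":0,"gripper":-1}]'
python3 -c "
from h import *
fit()
dirs(530.4,79.8,32.5,-9.4,18)
p,W=cloud('scene'); cv2.imwrite('pics/g6.png',cv2.resize(p[190:320,230:400],(760,581))[:,:,::-1])"
```

```text
time_s: 15.38
tool_pos: [0.5321, 0.079, 0.1098]
tool_rot: [-180.0, -18.0, -9.6]
force: [-1.0, -0.5, -1.6]
grip_width: 0.06
grasp_force: 35.0
top n 400 lip dyaw -0.53 lip x pct [-57.4 -49.5 -38.6] y ext [-94.3  31.2] x ext [-59.7  55.6] lip y ext [-88.8  31.6] rect (array([ -2.2, -30.6]), array([115.8, 127.8]), 0.2)
scene n 2081 lip dyaw -0.9 lip x pct [-59.  -55.4 -37.6] y ext [-90.2  94.3] x ext [-59.9  58. ] lip y ext [-87.9  94.1] rect (array([-1.8, -4. ]), array([198.9, 121.7]), 89.1)
at [531.8  79.4 109.7] [-180.   -18.    -9.5] t 15.5 shift [-25.1  -0.1  73. ] turn [ 0.01  0.04 -0.13] shift if turned first [-25.2  -0.2  72.9]
```

View pics/g6.png

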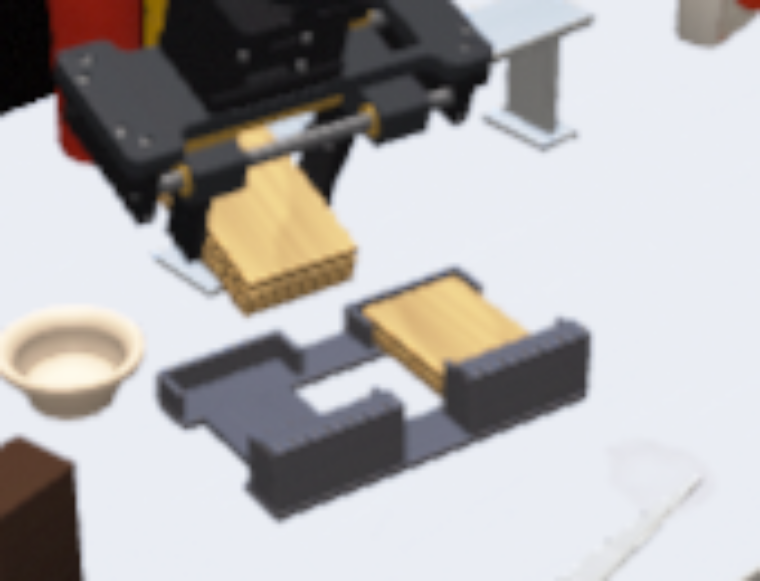

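```bash
python3 -m creep '[{"wx":0,"wy":0,"wz":0,"tx":-8,"ty":0,"tz":25,"gripper":-1},{"wx":0,"wy":0,"wz":0,"tx":-18,"ty":0,"tz":50,"gripper":-1},{"wx":0,"wy":0,"wz":0,"tx":-24,"ty":0,"tz":68,"gripper":-1},{"wx":0,"wy":0,"wz":0,"tx":-25.2,"ty":0,"tz":73,"gripper":-1},{"wx":0,"wy":0,"wz":0,"tx":-25.2,"ty":0,"tz":73,"gripper":-1}]'>/dev/null
python3 -m creep '[{"wx":0,"wy":0,"wz":0,"tx":0,"ty":0,"tz":0,"gripper":-1},{"wx":0,"wy":0,"wz":0,"tx":0,"ty":0,"tz":0,"gripper":-1},{"wx":0,"wy":0,"wz":0,"tx":0,"ty":0,"tz":0,"gripper":-1},{"wx":0,"wy":0,"wz":0,"tx":0,"ty":0,"tz":0,"gripper":-1}]'
cat >> h.py <<'E'
def lat(ctr,yaw):
    p,W=cloud('scene'); a=np.radians(yaw);ctr=np.array(ctr)
    Rm=np.array([[np.cos(a),np.sin(a)],[-np.sin(a),np.cos(a)]])
    m=sel(W,.01,.07,ctr,.09); L=(W[m][:,:2]-ctr)@Rm.T*1000; q=p[m].astype(int); w=(q[:,0]-q[:,2]>35)
    B=L[w]; print('pile x',np.percentile(B[:,0],[1,99]).round(1),[ (x,np.percentile(B[np.abs(B[:,0]-x)<3][:,1],[2,98]).round(1)) for x in(-26,-20,-14)])
    z=W[m][:,2]*1000; D=(~w)&(z>28)&(L[:,0]<-33)&(np.abs(L[:,1])<45); print('lip wall y',np.percentile(L[D][:,1],[1,99]).round(1),'x',np.percentile(L[D][:,0],[2,50,98]).round(1))
E
python3 -c "
from h import *
lat((.5055,.0841),-9.5)
dirs(505.5+1.2,84.1-.2,24.8,-9.5,18)
"
```

```text
time_s: 16.28
tool_pos: [0.5309, 0.0804, 0.0338]
tool_rot: [-180.0, -18.1, -9.4]
force: [0.5, -0.2, -0.7]
grip_width: 0.0599
grasp_force: 35.0
pile x [-33.2  60.9] [(-26, array([-26.8,  30.7])), (-20, array([-80.6,  30.9])), (-14, array([-84.,  32.]))]
lip wall y [-34.2  38. ] x [-58.6 -53.4 -38.3]
at [530.6  80.4  33.6] [-180.   -18.1   -9.4] t 16.3 shift [-25.7   0.4   0.8] turn [-0.02 -0.11  0.06] shift if turned first [-25.7   0.5   0.9]
```

```bash
python3 -m creep '[{"wx":0,"wy":0,"wz":0,"tx":-5,"ty":0,"tz":0,"gripper":-1},{"wx":0,"wy":0,"wz":0,"tx":-9,"ty":0,"tz":0,"gripper":-1},{"wx":0,"wy":0,"wz":0,"tx":-12,"ty":0,"tz":0,"gripper":-1},{"wx":0,"wy":0,"wz":0,"tx":-12,"ty":0,"tz":0,"gripper":-1}]'|grep -E "pos|force"
python3 -m creep '[{"wx":0,"wy":0,"wz":0,"tx":-4,"ty":0,"tz":0,"gripper":-1},{"wx":0,"wy":0,"wz":0,"tx":-9,"ty":0,"tz":0.3,"gripper":-1},{"wx":0,"wy":0,"wz":0,"tx":-13,"ty":0,"tz":0.5,"gripper":-1},{"wx":0,"wy":0,"wz":0,"tx":-13,"ty":0,"tz":0.5,"gripper":-1},{"wx":0,"wy":0,"wz":0,"tx":-13,"ty":0,"tz":0.5,"gripper":-1}]'|grep -E "pos|force"
python3 -m creep '[{"wx":0,"wy":0,"wz":0,"tx":0,"ty":0,"tz":0,"gripper":-1}]'|grep -E "pos|force"
python3 -c "
from h import *
dirs(505.5-.2,84.1,16.5,-9.5,9)
fit()"
```

```text
tool_pos: [0.5174, 0.0822, 0.0283]
force: [-0.2, 0.8, -1.5]
grasp_force: 35.0
tool_pos: [0.5063, 0.0843, 0.0242]
force: [0.3, -0.7, -1.2]
grasp_force: 35.0
tool_pos: [0.5066, 0.0842, 0.0243]
force: [-0.0, 1.2, -0.9]
grasp_force: 35.0
at [506.6  84.2  24.3] [180.  -18.   -9.4] t 17.2 shift [-3.6  0.3  7.1] turn [-0.01 -9.01  0.07] shift if turned first [-2.5  0.3  7.5]
top n 454 lip dyaw -6.69 lip x pct [-57.2 -49.8 -36. ] y ext [-94.3  86. ] x ext [-59.2  56.2] lip y ext [-89.   21.7] rect (array([-1.1, -2.8]), array([185.6, 115.6]), 89.2)
scene n 1479 lip dyaw -0.69 lip x pct [-59.2 -55.4 -40. ] y ext [-90.7  96.4] x ext [-60.3  34. ] lip y ext [-88.7  94. ] rect (array([-11.4,  -2.4]), array([200. ,  99.3]), 89.6)
```

Clean, no contact. Lower the far end.

```bash
python3 -m creep '[{"wx":0,"wy":-3,"wz":0,"tx":-1.2,"ty":0,"tz":2.4,"gripper":-1},{"wx":0,"wy":-6,"wz":0,"tx":-2.4,"ty":0,"tz":4.8,"gripper":-1},{"wx":0,"wy":-9,"wz":0,"tx":-3.5,"ty":0,"tz":7,"gripper":-1},{"wx":0,"wy":-9,"wz":0,"tx":-3.5,"ty":0,"tz":7,"gripper":-1},{"wx":0,"wy":-9,"wz":0,"tx":-3.5,"ty":0,"tz":7,"gripper":-1}]' |grep -E "pos|force"
python3 -m creep '[{"wx":0,"wy":0,"wz":0,"tx":0,"ty":0,"tz":0,"gripper":-1}]'
python3 -c "
from h import *
dirs(505.5-2.9,84.1+.5,8.6,-9.5,0)"
```

```text
tool_pos: [0.506, 0.0844, 0.0164]
force: [-0.7, -0.4, -1.3]
grasp_force: 35.0
time_s: 17.77
tool_pos: [0.5048, 0.0845, 0.0162]
tool_rot: [180.0, -9.0, -9.4]
force: [0.8, 0.2, -2.0]
grip_width: 0.0598
grasp_force: 35.0
at [504.8  84.5  16.2] [180.   -9.   -9.4] t 17.8 shift [-3.4  0.2  7.1] turn [ 0.01 -9.01  0.08] shift if turned first [-2.2  0.2  7.6]
```

```bash
python3 -m creep '[{"wx":0,"wy":-3,"wz":0,"tx":-1,"ty":0,"tz":2.4,"gripper":-1},{"wx":0,"wy":-6,"wz":0,"tx":-2,"ty":0,"tz":4.8,"gripper":-1},{"wx":0,"wy":-9,"wz":0,"tx":-3,"ty":0,"tz":7.1,"gripper":-1},{"wx":0,"wy":-9,"wz":0,"tx":-3,"ty":0,"tz":7.1,"gripper":-1},{"wx":0,"wy":-9,"wz":0,"tx":-3,"ty":0,"tz":7.1,"gripper":-1}]' |grep -E "pos|force"
python3 -m creep '[{"wx":0,"wy":0,"wz":0,"tx":0,"ty":0,"tz":0,"gripper":-1},{"wx":0,"wy":0,"wz":0,"tx":0,"ty":0,"tz":0,"gripper":-1}]'
python3 -c "
from h import *
dirs(505.5-2.9,84.1+.5,8.6,-9.5,0)
fit()
p,W=cloud('scene'); cv2.imwrite('pics/g7.png',cv2.resize(p[215:315,250:370],(720,600),interpolation=cv2.INTER_CUBIC)[:,:,::-1])"
```

```text
tool_pos: [0.5034, 0.0849, 0.0088]
force: [-0.6, 0.5, -1.4]
grasp_force: 35.0
time_s: 18.35
tool_pos: [0.5027, 0.0849, 0.009]
tool_rot: [180.0, -0.0, -9.4]
force: [-0.3, -0.3, -0.5]
grip_width: 0.0597
grasp_force: 35.0
at [502.7  84.9   9. ] [180.   -0.   -9.4] t 18.4 shift [-0.   0.3  0.4] turn [ 0.05 -0.04  0.13] shift if turned first [-0.   0.3  0.4]
top n 372 lip dyaw 0.63 lip x pct [-57.4 -49.8 -39.4] y ext [-94.1  27.6] x ext [-59.9  55.6] lip y ext [-88.7 -26.7] rect (array([ -1.7, -33.2]), array([124.2, 115.9]), 89.2)
scene n 1609 lip dyaw -0.4 lip x pct [-58.9 -55.5 -37.5] y ext [-90.6  97.4] x ext [-59.6  43.8] lip y ext [-88.5  93.8] rect (array([-6.4,  2. ]), array([197.3, 108.6]), 89.1)
```

View pics/g7.png

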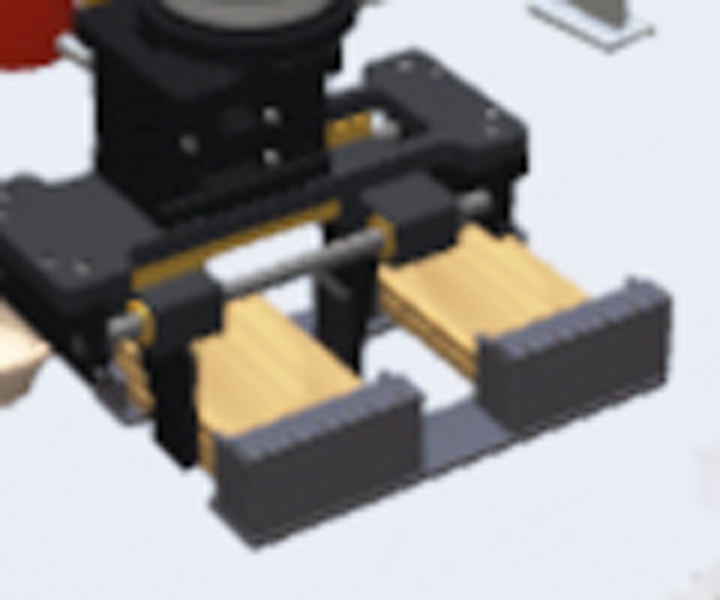

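```bash
python3 -m creep '[{"wx":0,"wy":0,"wz":0,"tx":0,"ty":0,"tz":0.7,"gripper":-1},{"wx":0,"wy":0,"wz":0,"tx":0,"ty":0,"tz":0.7,"gripper":0.65},{"wx":0,"wy":0,"wz":0,"tx":0,"ty":0,"tz":0.7,"gripper":0.65},{"wx":0,"wy":0,"wz":0,"tx":0,"ty":0,"tz":0.7,"gripper":0.65},{"wx":0,"wy":0,"wz":0,"tx":0,"ty":0,"tz":0.7,"gripper":0.65}]'|grep -E "pos|force|wid"
python3 -m creep '[{"wx":0,"wy":0,"wz":0,"tx":0,"ty":0,"tz":-10,"gripper":0.65},{"wx":0,"wy":0,"wz":0,"tx":0,"ty":0,"tz":-35,"gripper":0.65},{"wx":0,"wy":0,"wz":0,"tx":0,"ty":0,"tz":-75,"gripper":0.65},{"wx":0,"wy":0,"wz":0,"tx":0,"ty":0,"tz":-115,"gripper":0.65},{"wx":0,"wy":0,"wz":0,"tx":0,"ty":0,"tz":-150,"gripper":1}]'|grep -E "pos|force"
python3 -m creep '[{"wx":0,"wy":0,"wz":-5,"tx":-10,"ty":-30,"tz":0,"gripper":1},{"wx":0,"wy":0,"wz":-10,"tx":-22,"ty":-65,"tz":0,"gripper":1},{"wx":0,"wy":0,"wz":-15,"tx":-35,"ty":-105,"tz":0,"gripper":1},{"wx":0,"wy":0,"wz":-19.9,"tx":-48,"ty":-145,"tz":0,"gripper":1},{"wx":0,"wy":0,"wz":-19.9,"tx":-57.7,"ty":-172.7,"tz":0,"gripper":1}]'>/dev/null
python3 -m creep '[{"wx":0,"wy":0,"wz":0,"tx":0,"ty":0,"tz":0,"gripper":1},{"wx":0,"wy":0,"wz":0,"tx":0,"ty":0,"tz":0,"gripper":1},{"wx":0,"wy":0,"wz":0,"tx":0,"ty":0,"tz":0,"gripper":1}]'
python3 -c "
from h import *
fit()
dirs(474,264.8,47,10.5)
p,W=cloud('top')
for c in ((.489,-.026),(.505,.085)):
  m=sel(W,.01,.06,c,.055)&(p[...,0].astype(int)-p[...,2]>35); Q=W[m]*1000; A=np.c_[Q[:,:2]-Q[:,:2].mean(0),np.ones(len(Q))]; print('plane',np.linalg.lstsq(A,Q[:,2],rcond=None)[0],rect(Q/1000))
for c in('top','scene'):
  p,W=cloud(c); m=sel(W,.04,.1,(.474,.265),.04)&(p.max(-1)<140); print(c,rect(W[m]),m.sum())
"
```

```text
tool_pos: [0.5037, 0.0847, 0.0085]
force: [-0.2, -0.5, -0.5]
grip_width: 0.0705
grasp_force: 0.0
tool_pos: [0.5037, 0.0852, 0.1614]
force: [1.3, -0.1, 0.4]
grasp_force: 0.0
time_s: 20.0
tool_pos: [0.4751, 0.2639, 0.1586]
tool_rot: [179.9, -0.0, 10.5]
force: [0.2, 1.0, -0.1]
grip_width: 0.087
grasp_force: 0.0
top n 744 lip dyaw 0.62 lip x pct [-44.2 -36.1 -27.9] y ext [-102.5   77.6] x ext [-46.4  67.8] lip y ext [-101.4   75.2] rect (array([ 10.9, -12.8]), array([115.1, 180.8]), 0.5)
scene n 1484 lip dyaw 0.88 lip x pct [-46.  -41.7 -29.8] y ext [-101.7   80.5] x ext [-47.1  62.9] lip y ext [-100.9   79.3] rect (array([  9.2, -10. ]), array([114.3, 184.3]), 0.9)
at [475.6 262.8 158.4] [179.9   0.   10.3] t 20.1 shift [ -1.3  -2.4 111.4] turn [ 0.07  0.   -0.18] shift if turned first [ -1.2  -2.3 111.4]
plane [-2.27969176e-02 -7.35068857e-03  2.04234389e+01] (array([500.5, -40. ]), array([58.8, 83.3]), 82.9)
plane [3.39229809e-03 9.33075991e-03 2.82709907e+01] (array([516.3,  70.5]), array([58.8, 81.4]), 81.1)
top (array([478. , 266.4]), array([29.4, 37.6]), 9.9) 88
scene (array([472.7, 263.8]), array([37. , 53.5]), 9.9) 876
```

```bash
python3 -m creep '[{"wx":0,"wy":0,"wz":0,"tx":-1.3,"ty":-2.4,"tz":35,"gripper":1},{"wx":0,"wy":0,"wz":0,"tx":-1.3,"ty":-2.4,"tz":70,"gripper":1},{"wx":0,"wy":0,"wz":0,"tx":-1.3,"ty":-2.4,"tz":100,"gripper":1},{"wx":0,"wy":0,"wz":0,"tx":-1.3,"ty":-2.4,"tz":111,"gripper":1},{"wx":0,"wy":0,"wz":0,"tx":-1.3,"ty":-2.4,"tz":111,"gripper":1}]'|grep -E "pos|force"
for i in 1 2; do python3 -m creep '[{"wx":0,"wy":0,"wz":0,"tx":0,"ty":0,"tz":0,"gripper":-1},{"wx":0,"wy":0,"wz":0,"tx":0,"ty":0,"tz":0,"gripper":-1},{"wx":0,"wy":0,"wz":0,"tx":0,"ty":0,"tz":0,"gripper":-1},{"wx":0,"wy":0,"wz":0,"tx":0,"ty":0,"tz":0,"gripper":-1},{"wx":0,"wy":0,"wz":0,"tx":0,"ty":0,"tz":0,"gripper":-1}]' 20|grep -E "pos|force|wid|rot"; done
python3 - <<'E'
from h import *
dirs(474,264.8,180,10.5)
fit((.5075,.0165),-9)
p,W=cloud('top'); a=np.radians(-9);ctr=np.array((.5075,.0165))
Rm=np.array([[np.cos(a),np.sin(a)],[-np.sin(a),np.cos(a)]])
m=sel(W,.01,.06,ctr,.12); L=(W[m][:,:2]-ctr)@Rm.T*1000; q=p[m].astype(int); w=(q[:,0]-q[:,2]>35);z=W[m][:,2]*1000
for s in(1,-1):
    k=w&(L[:,1]*s>0); print(rect(L[k]/1000),np.percentile(L[k][:,0],[1,99]).round(1),np.percentile(L[k][:,1],[1,99]).round(1),np.percentile(z[k],[5,50,95]).round(1))
a=p[205:305,240:360]; q,_=optics.read_camera("scene"); b=q[230:310,250:370]
cv2.imwrite("pics/t2.png",np.hstack([cv2.resize(a,(400,333),interpolation=cv2.INTER_CUBIC),cv2.resize(b,(400,333),interpolation=cv2.INTER_CUBIC)])[:,:,::-1])
E
```

```text
tool_pos: [0.4713, 0.2648, 0.0446]
force: [-0.3, 0.9, 0.2]
grasp_force: 0.0
tool_pos: [0.474, 0.267, 0.0485]
tool_rot: [-180.0, -0.1, 10.5]
force: [-0.1, -0.2, 0.6]
grip_width: 0.0614
grasp_force: 0.0
tool_pos: [0.4738, 0.2663, 0.0479]
tool_rot: [179.9, -0.0, 10.5]
force: [-0.0, -3.0, 7.1]
grip_width: 0.0505
grasp_force: 20.0
at [473.8 266.3  47.9] [179.9  -0.   10.5] t 21.5 shift [   0.     1.6 -132.1] turn [ 0.05 -0.04 -0.05] shift if turned first [  -0.     1.5 -132.1]
top n 812 lip dyaw 0.92 lip x pct [-56.  -47.8 -35.8] y ext [-97.4  88.3] x ext [-58.1  58.3] lip y ext [-92.2  86.1] rect (array([ 0.6, -5. ]), array([117.1, 186.8]), 0.6)
scene n 1506 lip dyaw 0.77 lip x pct [-57.7 -53.5 -37.9] y ext [-94.1  91.2] x ext [-59.3  51.6] lip y ext [-91.9  90. ] rect (array([-3. , -4.4]), array([115.5, 192.2]), 0.5)
(array([13. , 64.7]), array([107.5,  78.5]), 1.2) [-39.3  48.7] [25.8 83.7] [23.9 28.2 32.8]
(array([  6.6, -57.6]), array([92.3, 60.4]), 1.4) [-38.5  51.9] [-85.7 -28.1] [16.1 20.4 25.1]
```

View pics/t2.png

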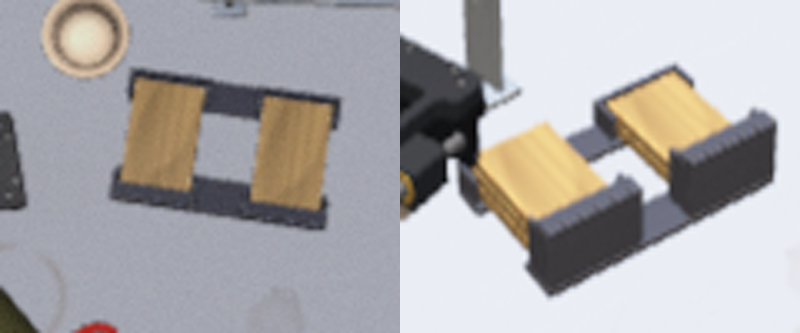

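```bash
python3 -m creep '[{"wx":0,"wy":0,"wz":0,"tx":0,"ty":0,"tz":-20,"gripper":-1},{"wx":0,"wy":0,"wz":0,"tx":0,"ty":0,"tz":-55,"gripper":-1},{"wx":0,"wy":0,"wz":4,"tx":0,"ty":0,"tz":-95,"gripper":-1},{"wx":0,"wy":0,"wz":8,"tx":0,"ty":0,"tz":-130,"gripper":-1},{"wx":0,"wy":0,"wz":12.6,"tx":0,"ty":0,"tz":-132,"gripper":-1}]'>/dev/null
python3 -m creep '[{"wx":0,"wy":0,"wz":0,"tx":10,"ty":25,"tz":0,"gripper":-1},{"wx":0,"wy":0,"wz":0,"tx":25,"ty":60,"tz":0,"gripper":-1},{"wx":0,"wy":0,"wz":0,"tx":40,"ty":97,"tz":0,"gripper":-1},{"wx":0,"wy":0,"wz":0,"tx":55,"ty":134,"tz":0,"gripper":-1},{"wx":0,"wy":0,"wz":0,"tx":70,"ty":171,"tz":0,"gripper":-1}]'>/dev/null
python3 -m creep '[{"wx":0,"wy":0,"wz":0,"tx":15,"ty":37,"tz":0,"gripper":-1},{"wx":0,"wy":0,"wz":0,"tx":30,"ty":74,"tz":0,"gripper":-1},{"wx":0,"wy":0,"wz":0,"tx":45,"ty":110,"tz":0,"gripper":-1},{"wx":0,"wy":0,"wz":0,"tx":60,"ty":146,"tz":0,"gripper":-1},{"wx":0,"wy":0,"wz":0,"tx":75,"ty":182,"tz":0,"gripper":-1}]'>/dev/null
python3 -m creep '[{"wx":0,"wy":0,"wz":0,"tx":14,"ty":35,"tz":0,"gripper":-1},{"wx":0,"wy":0,"wz":0,"tx":28,"ty":68,"tz":0,"gripper":-1},{"wx":0,"wy":0,"wz":0,"tx":40,"ty":95,"tz":0,"gripper":-1},{"wx":0,"wy":0,"wz":0,"tx":44,"ty":110,"tz":0,"gripper":-1},{"wx":0,"wy":0,"wz":0,"tx":44,"ty":110.7,"tz":0,"gripper":-1}]'>/dev/null
python3 -m creep '[{"wx":0,"wy":0,"wz":0,"tx":0,"ty":0,"tz":0,"gripper":-1},{"wx":0,"wy":0,"wz":0,"tx":0,"ty":0,"tz":0,"gripper":-1},{"wx":0,"wy":0,"wz":0,"tx":0,"ty":0,"tz":0,"gripper":-1}]'
python3 -c "
from h import *
dirs(646.3,-204,131,-2.1)
p,W=cloud('scene'); m=sel(W,.09,.24,(.646,-.204),.045)&(p.max(-1)<90)&(p[...,0]>p[...,2].astype(int)+6); print(rect(W[m]),np.percentile(W[m][:,2],[1,99]))
m=sel(W,.07,.09,(.65,-.117),.16)&(W[...,0]<.69); print('ledge',rect(W[m]))
cv2.imwrite('pics/g8.png',cv2.resize(p[120:280,240:440],(750,600),interpolation=cv2.INTER_CUBIC)[:,:,::-1])"
```

```text
time_s: 23.62
tool_pos: [0.6449, -0.2007, 0.1795]
tool_rot: [-179.9, 0.0, -1.9]
force: [-0.1, 1.0, -1.1]
grip_width: 0.0511
grasp_force: 20.0
at [ 644.9 -200.7  179.5] [-179.9    0.    -1.9] t 23.6 shift [ 1.5  3.3 48.5] turn [-0.07  0.01  0.17] shift if turned first [ 1.5  3.2 48.5]
(array([ 644.2, -201.3]), array([41.7, 71.5]), 0.2) [0.13550375 0.22213141]
ledge (array([ 650.4, -112.7]), array([303.1,  59.5]), 88.1)
```

View pics/g8.png

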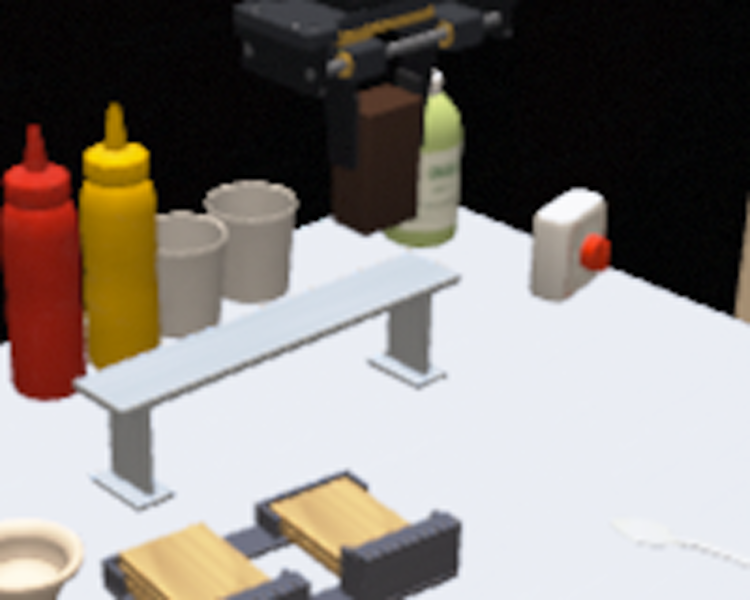

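```bash
python3 -m creep '[{"wx":0,"wy":0,"wz":0,"tx":1,"ty":2,"tz":15,"gripper":-1},{"wx":0,"wy":0,"wz":0,"tx":2,"ty":3,"tz":32,"gripper":-1},{"wx":0,"wy":0,"wz":0,"tx":2,"ty":3,"tz":45,"gripper":-1},{"wx":0,"wy":0,"wz":0,"tx":2,"ty":3,"tz":48,"gripper":-1},{"wx":0,"wy":0,"wz":0,"tx":2,"ty":3,"tz":48,"gripper":-1}]'|grep -E "pos|force"
python3 -m creep '[{"wx":0,"wy":0,"wz":0,"tx":0,"ty":0,"tz":1.5,"gripper":-1},{"wx":0,"wy":0,"wz":0,"tx":0,"ty":0,"tz":2.5,"gripper":-1},{"wx":0,"wy":0,"wz":0,"tx":0,"ty":0,"tz":2.5,"gripper":-1},{"wx":0,"wy":0,"wz":0,"tx":0,"ty":0,"tz":2.5,"gripper":-1}]'|grep -E "pos|force|rot"
```

```text
tool_pos: [0.6458, -0.2057, 0.13]
force: [0.2, 0.4, -2.1]
grasp_force: 20.0
tool_pos: [0.6471, -0.2069, 0.1296]
tool_rot: [180.0, -0.1, -2.1]
force: [-0.9, 0.4, -1.1]
grasp_force: 20.0
```

```bash
python3 -m creep '[{"wx":0,"wy":0,"wz":0,"tx":0,"ty":0,"tz":1.4,"gripper":-1},{"wx":0,"wy":0,"wz":0,"tx":0,"ty":0,"tz":1.4,"gripper":-1},{"wx":0,"wy":0,"wz":0,"tx":0,"ty":0,"tz":1.4,"gripper":0.5},{"wx":0,"wy":0,"wz":0,"tx":0,"ty":0,"tz":1.4,"gripper":0.5},{"wx":0,"wy":0,"wz":0,"tx":0,"ty":0,"tz":1.4,"gripper":0.5}]'|grep -E "pos|force|wid"
python3 -m creep '[{"wx":0,"wy":0,"wz":0,"tx":0,"ty":0,"tz":0,"gripper":0.5},{"wx":0,"wy":0,"wz":0,"tx":0,"ty":0,"tz":-10,"gripper":0.5},{"wx":0,"wy":0,"wz":0,"tx":0,"ty":0,"tz":-30,"gripper":0.5},{"wx":0,"wy":0,"wz":0,"tx":0,"ty":0,"tz":-60,"gripper":0.5},{"wx":0,"wy":0,"wz":0,"tx":0,"ty":0,"tz":-75,"gripper":0.5}]'|grep -E "pos|force"
for i in 1 2; do python3 -m creep '[{"wx":0,"wy":0,"wz":0,"tx":-13,"ty":-38,"tz":0,"gripper":1},{"wx":0,"wy":0,"wz":0,"tx":-26,"ty":-76,"tz":0,"gripper":1},{"wx":0,"wy":0,"wz":0,"tx":-39,"ty":-114,"tz":0,"gripper":1},{"wx":0,"wy":0,"wz":0,"tx":-52,"ty":-152,"tz":0,"gripper":1},{"wx":0,"wy":0,"wz":0,"tx":-65,"ty":-188,"tz":0,"gripper":1}]'>/dev/null; done
for i in 1 2; do python3 -m creep '[{"wx":0,"wy":0,"wz":-7,"tx":0,"ty":0,"tz":0,"gripper":1},{"wx":0,"wy":0,"wz":-14,"tx":0,"ty":0,"tz":0,"gripper":1},{"wx":0,"wy":0,"wz":-21,"tx":0,"ty":0,"tz":0,"gripper":1},{"wx":0,"wy":0,"wz":-28,"tx":0,"ty":0,"tz":0,"gripper":1},{"wx":0,"wy":0,"wz":-31,"tx":0,"ty":0,"tz":0,"gripper":1}]'>/dev/null; done
python3 -m creep '[{"wx":0,"wy":0,"wz":0,"tx":0,"ty":0,"tz":0,"gripper":1},{"wx":0,"wy":0,"wz":0,"tx":0,"ty":0,"tz":0,"gripper":1},{"wx":0,"wy":0,"wz":0,"tx":0,"ty":0,"tz":0,"gripper":1}]'
python3 -c "
from h import *
dirs(472,363.7,150,60)
for c in('top','scene'):
  p,W=cloud(c)
  for n,q in(('tin',(.647,-.206)),('s1',(.472,.364)),('s2',(.591,.3635))):
    m=sel(W,.085 if n!='tin' else .12,.2,q,.04); print(c,n,rect(W[m]),np.percentile(W[m][:,2],[5,50,95]).round(3)*1000)
"
```

```text
tool_pos: [0.6469, -0.2069, 0.1277]
force: [0.0, -0.1, -0.7]
grip_width: 0.0622
grasp_force: 0.0
tool_pos: [0.648, -0.2069, 0.2066]
force: [1.0, 0.4, 0.4]
grasp_force: 0.0
time_s: 27.17
tool_pos: [0.5309, 0.1738, 0.2029]
tool_rot: [180.0, -0.0, 59.8]
force: [-0.4, 0.1, 0.2]
grip_width: 0.0867
grasp_force: 0.0
at [530.9 173.8 202.9] [180.   -0.   59.8] t 27.2 shift [ 134.4 -146.6   52.8] turn [ 0.03 -0.01 -0.22] shift if turned first [ 135.  -146.    52.9]
top tin (array([ 647.1, -203.8]), array([51.1, 37. ]), 87.5) [129. 164. 169.]
top s1 (array([472.6, 363.8]), array([43.2, 44. ]), 23.6) [ 93. 105. 109.]
top s2 (array([586.9, 376.2]), array([40.7, 18.9]), 22.6) [ 99. 105. 109.]
scene tin (array([ 647.8, -203.6]), array([45.1, 57.6]), 0.7) [123. 151. 169.]
scene s1 (array([470.9, 363.9]), array([44. , 46.9]), 87.8) [ 89. 107. 110.]
scene s2 (array([591.3, 363.2]), array([44.3, 45.2]), 20.1) [ 88. 106. 109.]
```

```bash
python3 -m creep '[{"wx":0,"wy":0,"wz":0,"tx":27,"ty":-29,"tz":0,"gripper":1},{"wx":0,"wy":0,"wz":0,"tx":54,"ty":-58,"tz":0,"gripper":1},{"wx":0,"wy":0,"wz":0,"tx":81,"ty":-88,"tz":0,"gripper":1},{"wx":0,"wy":0,"wz":0,"tx":108,"ty":-117,"tz":0,"gripper":1},{"wx":0,"wy":0,"wz":0,"tx":134.6,"ty":-146.5,"tz":0,"gripper":1}]'>/dev/null
python3 -m creep '[{"wx":0,"wy":0,"wz":0,"tx":0,"ty":0,"tz":0,"gripper":1},{"wx":0,"wy":0,"wz":0,"tx":0,"ty":0,"tz":0,"gripper":1},{"wx":0,"wy":0,"wz":0,"tx":0,"ty":0,"tz":35,"gripper":1},{"wx":0,"wy":0,"wz":0,"tx":0,"ty":0,"tz":70,"gripper":1},{"wx":0,"wy":0,"wz":0,"tx":0,"ty":0,"tz":70,"gripper":1}]'>/dev/null
python3 -m creep '[{"wx":0,"wy":0,"wz":0,"tx":0,"ty":0,"tz":0,"gripper":1},{"wx":0,"wy":0,"wz":0,"tx":0,"ty":0,"tz":0,"gripper":1}]'
python3 -c "
from h import *
dirs(472,363.8,56,60)"
```

```text
time_s: 28.27
tool_pos: [0.473, 0.3634, 0.134]
tool_rot: [180.0, -0.1, 59.8]
force: [-0.3, 0.3, 0.2]
grip_width: 0.0867
grasp_force: 0.0
at [473.  363.4 134. ] [ 1.80e+02 -1.00e-01  5.98e+01] t 28.3 shift [-0.2 -1.1 78. ] turn [ 0.04 -0.07 -0.24] shift if turned first [-0.1 -1.  78. ]
```

```bash
python3 -m creep '[{"wx":0,"wy":0,"wz":0,"tx":0,"ty":-1,"tz":25,"gripper":1},{"wx":0,"wy":0,"wz":0,"tx":0,"ty":-1,"tz":50,"gripper":1},{"wx":0,"wy":0,"wz":0,"tx":0,"ty":-1,"tz":72,"gripper":1},{"wx":0,"wy":0,"wz":0,"tx":0,"ty":-1,"tz":78,"gripper":1},{"wx":0,"wy":0,"wz":0,"tx":0,"ty":-1,"tz":78,"gripper":1}]'|grep -E "pos|force"
for i in 1 2; do python3 -m creep '[{"wx":0,"wy":0,"wz":0,"tx":0,"ty":0,"tz":0,"gripper":-1},{"wx":0,"wy":0,"wz":0,"tx":0,"ty":0,"tz":0,"gripper":-1},{"wx":0,"wy":0,"wz":0,"tx":0,"ty":0,"tz":0,"gripper":-1},{"wx":0,"wy":0,"wz":0,"tx":0,"ty":0,"tz":0,"gripper":-1},{"wx":0,"wy":0,"wz":0,"tx":0,"ty":0,"tz":0,"gripper":-1}]' 20|grep -E "pos|force|wid|rot"; done
python3 -c "
from h import *
dirs(650,-112,190,-2.1)"
```

```text
tool_pos: [0.4712, 0.3638, 0.0548]
force: [-0.5, -0.1, 0.5]
grasp_force: 0.0
tool_pos: [0.4712, 0.3645, 0.0553]
tool_rot: [180.0, -0.1, 59.9]
force: [0.2, 0.3, -0.2]
grip_width: 0.0612
grasp_force: 0.0
tool_pos: [0.471, 0.3642, 0.0545]
tool_rot: [180.0, -0.0, 59.9]
force: [0.7, -0.7, 0.9]
grip_width: 0.0438
grasp_force: 20.0
at [471.  364.2  54.5] [180.   -0.   59.9] t 29.5 shift [-321.9  393.9 -135.4] turn [ 1.000e-02 -1.000e-02  6.197e+01] shift if turned first [ 196.3  469.3 -135.5]
```

```bash
python3 -m creep '[{"wx":0,"wy":0,"wz":0,"tx":0,"ty":0,"tz":-20,"gripper":-1},{"wx":0,"wy":0,"wz":0,"tx":0,"ty":0,"tz":-55,"gripper":-1},{"wx":0,"wy":0,"wz":0,"tx":0,"ty":0,"tz":-95,"gripper":-1},{"wx":0,"wy":0,"wz":0,"tx":0,"ty":0,"tz":-130,"gripper":-1},{"wx":0,"wy":0,"wz":0,"tx":0,"ty":0,"tz":-135.5,"gripper":-1}]'|grep -E "force|wid"
for i in 1 2; do python3 -m creep '[{"wx":0,"wy":0,"wz":7,"tx":0,"ty":0,"tz":0,"gripper":-1},{"wx":0,"wy":0,"wz":14,"tx":0,"ty":0,"tz":0,"gripper":-1},{"wx":0,"wy":0,"wz":21,"tx":0,"ty":0,"tz":0,"gripper":-1},{"wx":0,"wy":0,"wz":28,"tx":0,"ty":0,"tz":0,"gripper":-1},{"wx":0,"wy":0,"wz":31,"tx":0,"ty":0,"tz":0,"gripper":-1}]'>/dev/null; done
for i in 1 2 3; do python3 -m creep '[{"wx":0,"wy":0,"wz":0,"tx":12,"ty":28,"tz":0,"gripper":-1},{"wx":0,"wy":0,"wz":0,"tx":25,"ty":60,"tz":0,"gripper":-1},{"wx":0,"wy":0,"wz":0,"tx":39,"ty":93,"tz":0,"gripper":-1},{"wx":0,"wy":0,"wz":0,"tx":52,"ty":126,"tz":0,"gripper":-1},{"wx":0,"wy":0,"wz":0,"tx":65.4,"ty":156.4,"tz":0,"gripper":-1}]'|grep -E "force"; done
python3 -m creep '[{"wx":0,"wy":0,"wz":0,"tx":0,"ty":0,"tz":0,"gripper":-1},{"wx":0,"wy":0,"wz":0,"tx":0,"ty":0,"tz":0,"gripper":-1},{"wx":0,"wy":0,"wz":0,"tx":0,"ty":0,"tz":0,"gripper":-1}]'
python3 -c "
from h import *
dirs(650,-112,137,-2.1)
p,W=cloud('scene'); m=sel(W,.13,.16,(.65,-.112),.04); print(rect(W[m]),np.percentile(W[m][:,2],[1,99]))
fit((.5075,.0125),-8.5)"
```

```text
force: [0.4, 1.0, -1.4]
grip_width: 0.0438
grasp_force: 20.0
force: [0.1, 0.5, -0.3]
grasp_force: 20.0
force: [0.3, -0.3, -0.8]
grasp_force: 20.0
force: [0.7, 0.3, -0.9]
grasp_force: 20.0
time_s: 32.27
tool_pos: [0.6489, -0.1109, 0.1889]
tool_rot: [-179.9, 0.1, -2.1]
force: [0.9, -0.1, -1.9]
grip_width: 0.0438
grasp_force: 20.0
at [ 648.9 -110.9  188.9] [-1.799e+02  1.000e-01 -2.100e+00] t 32.3 shift [ 1.2  1.1 51.9] turn [-0.08  0.1  -0.01] shift if turned first [ 1.1  1.  51.9]
(array([638.1, -99.3]), array([41.5, 21.8]), 46.3) [0.13812083 0.15976808]
top n 712 lip dyaw 0.28 lip x pct [-56.1 -48.4 -37.7] y ext [-93.1  92.3] x ext [-58.4  57.4] lip y ext [-88.   90.4] rect (array([ 0.1, -0.8]), array([117.3, 187. ]), 0.4)
scene n 1507 lip dyaw 0.25 lip x pct [-57.9 -54.2 -40. ] y ext [-90.5  95. ] x ext [-58.9  51.2] lip y ext [-89.4  94.7] rect (array([-1.3, -2.8]), array([117.4, 197.4]), 0.5)
```

```bash
python3 -m creep '[{"wx":0,"wy":0,"wz":0,"tx":1,"ty":1,"tz":18,"gripper":-1},{"wx":0,"wy":0,"wz":0,"tx":1,"ty":1,"tz":36,"gripper":-1},{"wx":0,"wy":0,"wz":0,"tx":1,"ty":1,"tz":48,"gripper":-1},{"wx":0,"wy":0,"wz":0,"tx":1,"ty":1,"tz":51,"gripper":-1},{"wx":0,"wy":0,"wz":0,"tx":1,"ty":1,"tz":52.5,"gripper":-1}]'|grep -E "pos|force"
python3 -m creep '[{"wx":0,"wy":0,"wz":0,"tx":0,"ty":0,"tz":0.7,"gripper":-1},{"wx":0,"wy":0,"wz":0,"tx":0,"ty":0,"tz":0.7,"gripper":-1},{"wx":0,"wy":0,"wz":0,"tx":0,"ty":0,"tz":0.7,"gripper":-1}]'|grep -E "pos|force|rot"
```

```text
tool_pos: [0.6498, -0.1121, 0.1367]
force: [0.2, 0.1, -0.7]
grasp_force: 20.0
tool_pos: [0.6511, -0.1129, 0.1379]
tool_rot: [180.0, -0.1, -2.1]
force: [-0.0, -0.7, -0.4]
grasp_force: 20.0
```

```bash
python3 -m creep '[{"wx":0,"wy":0,"wz":0,"tx":0,"ty":0,"tz":1.5,"gripper":-1},{"wx":0,"wy":0,"wz":0,"tx":0,"ty":0,"tz":2.8,"gripper":-1},{"wx":0,"wy":0,"wz":0,"tx":0,"ty":0,"tz":2.8,"gripper":-1},{"wx":0,"wy":0,"wz":0,"tx":0,"ty":0,"tz":2.8,"gripper":-1}]'|grep -E "pos|force|wid"
python3 -m creep '[{"wx":0,"wy":0,"wz":0,"tx":0,"ty":0,"tz":0,"gripper":0.35},{"wx":0,"wy":0,"wz":0,"tx":0,"ty":0,"tz":0,"gripper":0.35},{"wx":0,"wy":0,"wz":0,"tx":0,"ty":0,"tz":0,"gripper":0.35},{"wx":0,"wy":0,"wz":0,"tx":0,"ty":0,"tz":0,"gripper":0.35}]'|grep -E "pos|force|wid"
python3 -m creep '[{"wx":0,"wy":0,"wz":0,"tx":0,"ty":0,"tz":0,"gripper":0.35},{"wx":0,"wy":0,"wz":0,"tx":0,"ty":0,"tz":-10,"gripper":0.35},{"wx":0,"wy":0,"wz":0,"tx":0,"ty":0,"tz":-30,"gripper":0.35},{"wx":0,"wy":0,"wz":0,"tx":0,"ty":0,"tz":-60,"gripper":0.35},{"wx":0,"wy":0,"wz":0,"tx":0,"ty":0,"tz":-75,"gripper":0.35}]'|grep -E "pos|force"
for i in 1 2; do python3 -m creep '[{"wx":0,"wy":0,"wz":0,"tx":-5,"ty":-32,"tz":0,"gripper":1},{"wx":0,"wy":0,"wz":0,"tx":-10,"ty":-64,"tz":0,"gripper":1},{"wx":0,"wy":0,"wz":0,"tx":-15,"ty":-96,"tz":0,"gripper":1},{"wx":0,"wy":0,"wz":0,"tx":-20,"ty":-128,"tz":0,"gripper":1},{"wx":0,"wy":0,"wz":0,"tx":-25,"ty":-158,"tz":0,"gripper":1}]'>/dev/null; done
for i in 1 2; do python3 -m creep '[{"wx":0,"wy":0,"wz":-7,"tx":0,"ty":0,"tz":0,"gripper":1},{"wx":0,"wy":0,"wz":-14,"tx":0,"ty":0,"tz":0,"gripper":1},{"wx":0,"wy":0,"wz":-21,"tx":0,"ty":0,"tz":0,"gripper":1},{"wx":0,"wy":0,"wz":-28,"tx":0,"ty":0,"tz":0,"gripper":1},{"wx":0,"wy":0,"wz":-31,"tx":0,"ty":0,"tz":0,"gripper":1}]'>/dev/null; done
python3 -m creep '[{"wx":0,"wy":0,"wz":0,"tx":0,"ty":0,"tz":0,"gripper":1},{"wx":0,"wy":0,"wz":0,"tx":0,"ty":0,"tz":0,"gripper":1},{"wx":0,"wy":0,"wz":0,"tx":0,"ty":0,"tz":0,"gripper":1}]'
python3 -c "
from h import *
dirs(591,363.5,150,60)
for c in('top','scene'):
  p,W=cloud(c)
  for n,q,z in(('tin',(.647,-.204),.12),('s1',(.65,-.112),.15),('s2',(.591,.3635),.085)):
    m=sel(W,z,.2,q,.04); print(c,n,rect(W[m]),np.percentile(W[m][:,2],[5,50,95]).round(3)*1000)
"
```

```text
tool_pos: [0.6508, -0.1132, 0.1345]
force: [-0.4, -1.2, 1.1]
grip_width: 0.0439
grasp_force: 20.0
tool_pos: [0.6503, -0.1129, 0.1339]
force: [-0.2, -0.3, -0.1]
grip_width: 0.0573
grasp_force: 0.0
tool_pos: [0.6516, -0.1129, 0.213]
force: [1.3, 0.8, 1.1]
grasp_force: 0.0
time_s: 36.08
tool_pos: [0.6123, 0.2046, 0.2094]
tool_rot: [180.0, -0.0, 59.8]
force: [0.2, -0.2, 0.2]
grip_width: 0.087
grasp_force: 0.0
at [612.3 204.6 209.4] [180.   -0.   59.8] t 36.1 shift [126.5 -98.4  59.3] turn [ 0.02 -0.01 -0.23] shift if turned first [126.9 -97.9  59.4]
top tin (array([ 647.2, -203.6]), array([51.4, 37.1]), 87.9) [131. 164. 168.]
top s1 (array([ 649.9, -109.7]), array([42.6, 42.6]), 87.8) [159. 185. 189.]
top s2 (array([592.4, 364.7]), array([42.3, 43.7]), 75.0) [ 93. 104. 108.]
scene tin (array([ 646. , -203.8]), array([56.2, 40.8]), 86.9) [123. 150. 169.]
scene s1 (array([ 648.3, -109.7]), array([42.9, 46.2]), 3.0) [152. 176. 190.]
scene s2 (array([590.4, 363.8]), array([44.1, 44.1]), 86.0) [ 89. 106. 109.]
```

Both stand well. Now the dark-cap jar.

```bash
python3 -m creep '[{"wx":0,"wy":0,"wz":0,"tx":25,"ty":-20,"tz":0,"gripper":1},{"wx":0,"wy":0,"wz":0,"tx":55,"ty":-43,"tz":0,"gripper":1},{"wx":0,"wy":0,"wz":0,"tx":85,"ty":-66,"tz":0,"gripper":1},{"wx":0,"wy":0,"wz":0,"tx":112,"ty":-88,"tz":0,"gripper":1},{"wx":0,"wy":0,"wz":0,"tx":126.8,"ty":-98.2,"tz":0,"gripper":1}]'>/dev/null
python3 -m creep '[{"wx":0,"wy":0,"wz":0,"tx":0,"ty":0,"tz":0,"gripper":1},{"wx":0,"wy":0,"wz":0,"tx":0,"ty":0,"tz":35,"gripper":1},{"wx":0,"wy":0,"wz":0,"tx":0,"ty":0,"tz":75,"gripper":1},{"wx":0,"wy":0,"wz":0,"tx":0,"ty":0,"tz":75,"gripper":1},{"wx":0,"wy":0,"wz":0,"tx":0,"ty":0,"tz":75,"gripper":1}]'>/dev/null
python3 -m creep '[{"wx":0,"wy":0,"wz":0,"tx":0,"ty":0,"tz":0,"gripper":1},{"wx":0,"wy":0,"wz":0,"tx":0,"ty":0,"tz":0,"gripper":1}]'
python3 -c "
from h import *
dirs(591.2,364,55,60)"
```

```text
time_s: 37.18
tool_pos: [0.5923, 0.3644, 0.137]
tool_rot: [179.9, -0.2, 59.8]
force: [-0.4, -0.3, -0.1]
grip_width: 0.087
grasp_force: 0.0
at [592.3 364.4 137. ] [179.9  -0.2  59.8] t 37.2 shift [-1.2 -0.9 82. ] turn [ 0.1  -0.22 -0.18] shift if turned first [-0.9 -0.7 82. ]
```

```bash
python3 -m creep '[{"wx":0,"wy":0,"wz":0,"tx":-1,"ty":-1,"tz":25,"gripper":1},{"wx":0,"wy":0,"wz":0,"tx":-1,"ty":-1,"tz":50,"gripper":1},{"wx":0,"wy":0,"wz":0,"tx":-1,"ty":-1,"tz":75,"gripper":1},{"wx":0,"wy":0,"wz":0,"tx":-1,"ty":-1,"tz":81.5,"gripper":1},{"wx":0,"wy":0,"wz":0,"tx":-1,"ty":-1,"tz":81.5,"gripper":1}]'|grep -E "pos|force"
for i in 1 2; do python3 -m creep '[{"wx":0,"wy":0,"wz":0,"tx":0,"ty":0,"tz":0,"gripper":-1},{"wx":0,"wy":0,"wz":0,"tx":0,"ty":0,"tz":0,"gripper":-1},{"wx":0,"wy":0,"wz":0,"tx":0,"ty":0,"tz":0,"gripper":-1},{"wx":0,"wy":0,"wz":0,"tx":0,"ty":0,"tz":0,"gripper":-1},{"wx":0,"wy":0,"wz":0,"tx":0,"ty":0,"tz":0,"gripper":-1}]' 20|grep -E "pos|force|wid"; done
python3 -m creep '[{"wx":0,"wy":0,"wz":0,"tx":0,"ty":0,"tz":-20,"gripper":-1},{"wx":0,"wy":0,"wz":0,"tx":0,"ty":0,"tz":-55,"gripper":-1},{"wx":0,"wy":0,"wz":0,"tx":0,"ty":0,"tz":-95,"gripper":-1},{"wx":0,"wy":0,"wz":0,"tx":0,"ty":0,"tz":-130,"gripper":-1},{"wx":0,"wy":0,"wz":0,"tx":0,"ty":0,"tz":-135.5,"gripper":-1}]'|grep -E "force|wid"
for i in 1 2; do python3 -m creep '[{"wx":0,"wy":0,"wz":7,"tx":0,"ty":0,"tz":0,"gripper":-1},{"wx":0,"wy":0,"wz":14,"tx":0,"ty":0,"tz":0,"gripper":-1},{"wx":0,"wy":0,"wz":21,"tx":0,"ty":0,"tz":0,"gripper":-1},{"wx":0,"wy":0,"wz":28,"tx":0,"ty":0,"tz":0,"gripper":-1},{"wx":0,"wy":0,"wz":31,"tx":0,"ty":0,"tz":0,"gripper":-1}]'|grep -E "pos|wid"; done
python3 -m creep '[{"wx":0,"wy":0,"wz":0,"tx":0,"ty":0,"tz":0,"gripper":-1},{"wx":0,"wy":0,"wz":0,"tx":0,"ty":0,"tz":0,"gripper":-1}]'
python3 -c "
from h import *
dirs(653.2,-18,190,-2.1)"
```

```text
tool_pos: [0.5893, 0.3627, 0.0521]
force: [-0.1, 0.0, 0.4]
grasp_force: 0.0
tool_pos: [0.59, 0.3636, 0.0536]
force: [0.1, 0.7, -0.0]
grip_width: 0.0614
grasp_force: 0.0
tool_pos: [0.5897, 0.3632, 0.0526]
force: [0.9, 0.2, 0.4]
grip_width: 0.0437
grasp_force: 20.0
force: [1.0, 0.8, -0.1]
grip_width: 0.0436
grasp_force: 20.0
tool_pos: [0.5891, 0.3631, 0.1871]
grip_width: 0.0438
tool_pos: [0.589, 0.3631, 0.1869]
grip_width: 0.0438
time_s: 39.85
tool_pos: [0.5891, 0.3632, 0.1872]
tool_rot: [180.0, 0.1, -2.0]
force: [-0.8, -0.9, -1.0]
grip_width: 0.0436
grasp_force: 20.0
at [589.1 363.2 187.2] [ 1.8e+02  1.0e-01 -2.0e+00] t 39.9 shift [ 77.4 378.7  -2.6] turn [0.04 0.06 0.09] shift if turned first [ 78.  378.6  -2.8]
```

```bash
for i in 1 2; do python3 -m creep '[{"wx":0,"wy":0,"wz":0,"tx":7.5,"ty":36,"tz":0,"gripper":-1},{"wx":0,"wy":0,"wz":0,"tx":15,"ty":74,"tz":0,"gripper":-1},{"wx":0,"wy":0,"wz":0,"tx":23,"ty":113,"tz":0,"gripper":-1},{"wx":0,"wy":0,"wz":0,"tx":31,"ty":152,"tz":0,"gripper":-1},{"wx":0,"wy":0,"wz":0,"tx":38.8,"ty":189.3,"tz":0,"gripper":-1}]'|grep -E "force"; done
python3 -m creep '[{"wx":0,"wy":0,"wz":0,"tx":0,"ty":0,"tz":0,"gripper":-1},{"wx":0,"wy":0,"wz":0,"tx":0,"ty":0,"tz":0,"gripper":-1},{"wx":0,"wy":0,"wz":0,"tx":0,"ty":0,"tz":20,"gripper":-1},{"wx":0,"wy":0,"wz":0,"tx":0,"ty":0,"tz":35,"gripper":-1},{"wx":0,"wy":0,"wz":0,"tx":0,"ty":0,"tz":35,"gripper":-1}]'>/dev/null
python3 -m creep '[{"wx":0,"wy":0,"wz":0,"tx":0,"ty":0,"tz":0,"gripper":-1},{"wx":0,"wy":0,"wz":0,"tx":0,"ty":0,"tz":0,"gripper":-1}]'
python3 -c "
from h import *
dirs(653.2,-18,134,-2.1)"
```

```text
force: [0.3, 0.7, -0.6]
grasp_force: 20.0
force: [1.8, 0.5, -0.5]
grasp_force: 20.0
time_s: 41.27
tool_pos: [0.6534, -0.0165, 0.1538]
tool_rot: [-180.0, -0.1, -2.0]
force: [0.5, 0.1, -0.3]
grip_width: 0.0434
grasp_force: 20.0
at [653.4 -16.5 153.8] [-1.8e+02 -1.0e-01 -2.0e+00] t 41.3 shift [-0.1  1.5 19.8] turn [-0.03 -0.06  0.09] shift if turned first [-0.1  1.5 19.8]
```

```bash
python3 -m creep '[{"wx":0,"wy":0,"wz":0,"tx":0,"ty":1.5,"tz":8,"gripper":-1},{"wx":0,"wy":0,"wz":0,"tx":0,"ty":1.5,"tz":15,"gripper":-1},{"wx":0,"wy":0,"wz":0,"tx":0,"ty":1.5,"tz":19,"gripper":-1},{"wx":0,"wy":0,"wz":0,"tx":0,"ty":1.5,"tz":19,"gripper":-1},{"wx":0,"wy":0,"wz":0,"tx":0,"ty":1.5,"tz":19,"gripper":-1}]'|grep -E "pos|force"
python3 -m creep '[{"wx":0,"wy":0,"wz":0,"tx":0,"ty":0,"tz":0,"gripper":-1},{"wx":0,"wy":0,"wz":0,"tx":0,"ty":0,"tz":0,"gripper":-1}]'|grep -E "pos|force|wid"
```

```text
tool_pos: [0.6527, -0.0195, 0.1336]
force: [0.9, 0.4, -1.3]
grasp_force: 20.0
tool_pos: [0.6531, -0.0194, 0.1342]
force: [0.4, 0.2, -2.2]
grip_width: 0.0439
grasp_force: 20.0
```

```bash
python3 -m creep '[{"wx":0,"wy":0,"wz":0,"tx":0,"ty":0,"tz":1.4,"gripper":-1},{"wx":0,"wy":0,"wz":0,"tx":0,"ty":0,"tz":1.4,"gripper":-1},{"wx":0,"wy":0,"wz":0,"tx":0,"ty":0,"tz":1.4,"gripper":-1}]'|grep -E "pos|force|wid"
python3 -m creep '[{"wx":0,"wy":0,"wz":0,"tx":0,"ty":0,"tz":0,"gripper":0.35},{"wx":0,"wy":0,"wz":0,"tx":0,"ty":0,"tz":0,"gripper":0.35},{"wx":0,"wy":0,"wz":0,"tx":0,"ty":0,"tz":0,"gripper":0.35},{"wx":0,"wy":0,"wz":0,"tx":0,"ty":0,"tz":0,"gripper":0.35}]'|grep -E "pos|force|wid"
python3 -m creep '[{"wx":0,"wy":0,"wz":0,"tx":0,"ty":0,"tz":0,"gripper":0.35},{"wx":0,"wy":0,"wz":0,"tx":0,"ty":0,"tz":-10,"gripper":0.35},{"wx":0,"wy":0,"wz":0,"tx":0,"ty":0,"tz":-30,"gripper":0.35},{"wx":0,"wy":0,"wz":0,"tx":0,"ty":0,"tz":-60,"gripper":0.35},{"wx":0,"wy":0,"wz":0,"tx":0,"ty":0,"tz":-90,"gripper":0.35}]'|grep -E "pos|force"
for i in 1 2; do python3 -m creep '[{"wx":0,"wy":0,"wz":0,"tx":-5,"ty":-32,"tz":0,"gripper":1},{"wx":0,"wy":0,"wz":0,"tx":-10,"ty":-64,"tz":0,"gripper":1},{"wx":0,"wy":0,"wz":0,"tx":-20,"ty":-96,"tz":0,"gripper":1},{"wx":0,"wy":0,"wz":0,"tx":-30,"ty":-125,"tz":0,"gripper":1},{"wx":0,"wy":0,"wz":0,"tx":-40,"ty":-140,"tz":0,"gripper":1}]'|grep pos; done
python3 - <<'E'
from h import *
fit((.5075,.0125),-8.7)
for c in('top','scene'):
  p,W=cloud(c)
  for n,q,z in(('tin',(.647,-.204),.12),('s1',(.65,-.112),.15),('s2',(.653,-.019),.15)):
    m=sel(W,z,.2,q,.04); print(c,n,rect(W[m]),np.percentile(W[m][:,2],[5,50,95]).round(3)*1000)
  print([(q,np.round(x["point"],3).tolist(),round(x["confidence"],2)) for q in("salt_shaker_mid","spice_1_mid","board_a1_mid") for x in nets.place_of(q,c)])
  if c=='top':
    a=np.radians(-8.7);ctr=np.array((.5075,.0125)); Rm=np.array([[np.cos(a),np.sin(a)],[-np.sin(a),np.cos(a)]])
    m=sel(W,.01,.06,ctr,.115); L=(W[m][:,:2]-ctr)@Rm.T*1000; q=p[m].astype(int); w=(q[:,0]-q[:,2]>35);z=W[m][:,2]*1000
    for s in(1,-1):
        k=w&(L[:,1]*s>0)&(np.abs(L[:,0])<60)&(np.abs(L[:,1])<95); A=np.c_[L[k],np.ones(k.sum())]; print(rect(L[k]/1000),np.percentile(L[k][:,0],[1,99]).round(1),np.linalg.lstsq(A,z[k],rcond=None)[0].round(3))
    cv2.imwrite("pics/f1.png",p[90:390,:][:,:,::-1])
  else: cv2.imwrite("pics/f2.png",cv2.resize(p[140:380,60:460],(800,480),interpolation=cv2.INTER_CUBIC)[:,:,::-1])
E
```

```text
tool_pos: [0.6529, -0.0195, 0.1325]
force: [0.3, 0.1, -1.5]
grip_width: 0.0436
grasp_force: 20.0
tool_pos: [0.6531, -0.0195, 0.1328]
force: [0.4, 1.0, 0.1]
grip_width: 0.0572
grasp_force: 0.0
tool_pos: [0.6524, -0.0194, 0.2236]
force: [0.7, 0.7, 0.6]
grasp_force: 0.0
tool_pos: [0.6171, 0.1274, 0.2238]
tool_pos: [0.5817, 0.2685, 0.2236]
top n 767 lip dyaw 0.43 lip x pct [-56.3 -48.2 -35.2] y ext [-93.3  92.3] x ext [-58.6  57.5] lip y ext [-88.3  90.2] rect (array([ 0.2, -0.6]), array([117.6, 186.8]), 0.7)
scene n 1496 lip dyaw 0.34 lip x pct [-58.2 -54.3 -39.5] y ext [-90.5  95. ] x ext [-59.2  50.7] lip y ext [-88.1  94.6] rect (array([-2.3, -1.4]), array([196.8, 117.7]), 89.2)
top tin (array([ 647.2, -203.8]), array([51.4, 37.4]), 89.2) [129. 164. 168.]
top s1 (array([ 649.8, -110.1]), array([42.6, 42.8]), 1.3) [166. 185. 189.]
top s2 (array([652.2, -16.9]), array([42.1, 41.1]), 2.7) [158. 184. 189.]
[('spice_1_mid', [0.648, -0.112, 0.137], 0.66)]
(array([ 4.1, 59. ]), array([90.8, 58.9]), 0.6) [-39.7  47.9] [-6.0000e-03  1.1000e-02  2.7711e+01]
(array([  5.6, -52.7]), array([92.4, 58.8]), 1.4) [-39.4  50.6] [-1.3000e-02  1.0000e-02  2.1176e+01]
scene tin (array([ 646.9, -204.6]), array([56.5, 43. ]), 88.8) [123. 151. 169.]
scene s1 (array([ 648.4, -112. ]), array([46.1, 43.6]), 89.8) [153. 177. 189.]
scene s2 (array([653. , -17.6]), array([44.5, 47.1]), 36.5) [153. 176. 189.]
[('salt_shaker_mid', [0.648, -0.117, 0.082], 0.48), ('spice_1_mid', [0.65, -0.112, 0.132], 0.65), ('spice_1_mid', [0.516, 0.071, -0.001], 0.59), ('board_a1_mid', [0.503, -0.044, 0.006], 0.49)]
```

View pics/f2.png

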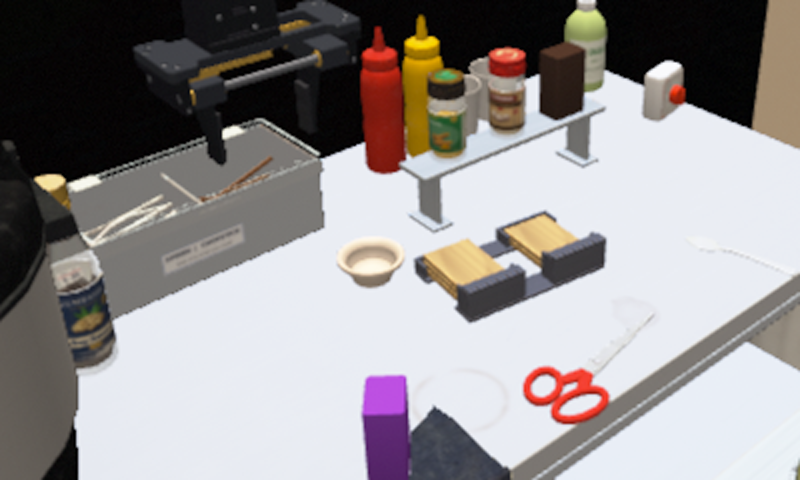

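The scene shows both piles flat and tucked under the lips. The tin (pixel 562,80) and the two jars (507,90 and 447,112) stand on the ledge, the purple look-alike hasn't been touched, and there is no salt shaker in view.

```bash
python3 -c "
from cell import env
print(env.sign_off())"
```

```text
the job is handed in; nothing more can be done
None
```

The job is handed in: both board piles lie flat in their own bays with one end under the lip, and the tea tin and both spice jars stand upright on the ledge. I found no salt shaker on the table, and the tray was knocked about 15 mm partway through but a later check showed it still flat with both piles in place.

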